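Remix a sample bottle and lock it in at the reader

TASK

Take the amber bottle with the blue cap, turn it upside down and hold it so for a good second to remix the sample, then turn it back and stand it upright, without dropping it, in the middle of the round black pad on the slide's carriage. After that, slide the carriage with the bottle all the way in to the stop at the white reader head, and lastly turn the red clamp knob on the carriage clockwise as far as it goes to lock it. Leave the white bottle, the dishes and the mouse where they are.

Things in the scene. Friction and masses are not known exactly. Their poses are not given: they have to be found in the camera images.
- bottle: the sample bottle: closed, amber glass, blue cap, white paper label. Straight body 56 mm in diameter from the base up to 122 mm, then a shoulder to a 30 mm neck, cap 36 mm in diameter from 150 to 183 mm (the top). About 0.33 kg. Stands on the desk; it and the white bottle may be in either of two places. Origin: centre of the underside; z runs to the cap
- spare: bystander: a white bottle with a green cap, same shape and size as the amber one. Origin: centre of the underside
- dishes: bystander: a stack of three clear Petri dishes, 94 mm in diameter, 48 mm high. Origin: centre of the underside
- mouse: bystander: a black computer mouse, about 86 x 62 mm, 34 mm high. Origin: centre of the underside
- unit: sample slide fixed to the desk: grey base plate 150 mm (x) by 530 mm (y from -310 to +220), 18 mm thick, two steel rails along y. At its -y end the white reader head, 130 x 120 mm, top at 218 mm, its face with a round black window at y = -187 mm, looking to +y; a low rubber stop before it. Origin: underside, on the rails' centre line. The carriage rides along -y to the head
- carriage (a joint): travel of the aluminium carriage (104 mm across the rails, 215 mm along them, top face 48 mm above the desk) towards the reader head, m: 0 farthest from the head, 0.16 home against the stop. Moves with about 2 N; starts within 0 to 0.06
- seat (a point): centre of the upper face of the round black pad (100 mm in diameter, 4 mm thick) on the head end of the carriage, 52 mm above the desk; moves with the carriage. Axes parallel to the unit's. The carriage reaches 53 mm beyond this point towards the head and 162 mm the other way
- clamp (a joint): angle of the red clamp knob, rad, growing as it turns clockwise seen from above: starts free at 0 to 0.25, fully locked at its end stop at 1.5. Turns with about 0.08 N m
- clamp_grip (a point): on the vertical axis of the clamp knob, at the height to grip its upright bar; the knob stands on the carriage top, 122 mm behind the pad's centre (unit's +y), and rides with the carriage. Bar: 49 long, 14 thick, top 92 mm above the desk (this point 86), on a disc 52 mm wide, top at 63 mm. At angle 0 the bar lies across the rails (unit's x), at 1.5 along them

How it is judged:
By the outcome, as a careful person would: the job done as asked, in the order asked, and still so for the second after the job is handed in, with the robot touching nothing.
It also fails if it takes over 69 s, if anything falls off the work surface, if the arm or the gripper's body presses on something with over 40 N, if the wrist force passes 120 N, or if a joint passes its speed limit or range.

ROBOT

A 6-joint arm with a two-finger parallel gripper is mounted at the origin on the work surface. World frame = base frame: x ahead of the robot, y to its left, z up, the work surface at z = 0. Lengths are in m, angles in rad, forces in N, time in s.
With the tool pointing down it reaches from about 0.25 to 0.8 m from the base axis. Payload 8.5 kg.
Tool frame: the origin (TCP) lies at the very end of the fingers, on their centre line; the grasp point (between the pads) lies 19 mm behind it; z points along the fingers, y is the line along which they close (so a half turn about z gives the same grasp; the last joint's range is limited). The gripper opens to 85 mm and grips with 20 to 120 N. Pads are 22 mm wide; open, the fingers measure 114 mm over their backs; the gripper's body (76 mm by 85 mm) begins 54 mm behind the grasp point. The pads swing forward as they close: fully open they stand 13 mm farther back than shut.
Start: joints at [-1.334, 0.238, -0.013, 1.319, 0, 1.571], TCP at [0.123, -0.51, 0.231] pointing down, gripper open.
Joint ranges: [-2.66, 2.66], [-1.03, 1.9], [-1.14, 1.46], [-1.82, 2.27], [-1.45, 1.34], [-3.14, 3.14]. Speed limits (rad/s): [2.22, 2.22, 2.79, 3.14, 3.14, 3.14].

INTERFACE

Orientations are given as a unit quaternion [w, x, y, z].
In Python, from plant import env gives the robot as it stands.
- The arm moves only by the tool send_rows, never from a script. Its argument "increments" is a list of rows, each a list of 3 entries, a list of its own where there are three numbers: the shift along the tool's x, y, z scaled (see below), then the turn, a rotation vector about the tool's x, y, z scaled (see below), then the closure, from -1 (fully open) to 1 (shut). A call has 1 to 5 rows; each row is the pose to reach, as a shift and turn from the pose commanded when the call began, along the tool's axes at that moment; what a row does not reach only later rows make up. The controller multiplies each number of a shift by 0.1 m and each number of a turn by 60 degrees. A row lasts 1/10 s, in which the tool goes at most 50 mm and 8.59 degrees, less where a joint would pass 70% of its speed; a pose out of reach is approached as far as the arm can. A call with a number of a shift or a turn outside -1 to 1 is refused whole. A call with a gripper value outside its range is refused whole. The fingers move at their own pace and stop on an object; "force" is the grip in N (left out, the last holds). Time passes only in rows, so rows that repeat a pose let the fingers close. It gives the time, the measured TCP pose, the force, the opening and the grip force at its end, in the units of the state.
- env.state(): the state, without advancing time (a new reading comes with each control period).
- env.grab_frame(name): name is "scene" or "top" or "wrist"; returns a dict with "image" (420x560x3 uint8, red, green, blue), "depth" (420x560 float32, m along the optical axis (not along the pixel's ray), 0 where there is no reading), "intrinsics" (3x3 intrinsics, pixels), "pose" (4x4, takes a point from camera to world coordinates); the wrist camera has in their place "hand_eye" (4x4, takes a point from camera to tool coordinates, whose origin is the TCP and whose axes are the flange's). Camera axes: x right, y down, z forward; pixel columns grow to the right and rows downward; lengths in m; the calibration is good to about 2 mm. A picture is of the moment at which its call begins: read the wrist's pose just before it.
- env.job_done(): hands the job in; it is judged then, once.
The state is a dict: "t": time; "joint_pos": joint angles; "qvel": joint speeds; "tau": joint torques, N m; "tool_pos": TCP position; "ee_rot": TCP orientation; "contact_force": force on the tool from outside, world axes, zero at the start; "moment": the same for the moment, N m; "gripper_width": finger opening in m; "finger_force": force on a finger pad.
Only numpy, scipy, OpenCV 4.12 (cv2) and the standard library are available. Lean on these libraries where they do the work, as an engineer would, in place of code of your own. Each camera call takes 0.05 s, during which the arm holds its last target. There are 200 camera calls.

## Working session

There is one attempt and no reset: what is moved stays moved. The work goes in short steps, Python scripts to look and compute and a tool call to move; the robot and the scene stay as the last step left them, time stands still between calls to the robot, and variables do not carry over. Pictures are saved under pics/ and viewed, at most 10 in all, crops included, and the job is handed in when it is done.

Besides the shell and the picture viewer there is one more tool, called after ">>>" as name(argument=value, ...), one argument or row to a line, values as JSON. send_rows: Moves the arm, as the interface text tells. Its arguments: {"type":"object","properties":{"increments":{"type":"array"},"force":{"type":"number"}},"required":["increments"]}

```bash
mkdir -p pics; ls; cat > h.py <<'E'
import numpy as np,cv2
from plant import env
from scipy.spatial.transform import Rotation as R
def grab(n,f=None):
    s=env.state(); d=env.grab_frame(n)
    if f: cv2.imwrite('pics/'+f,d['image'][:,:,::-1])
    if n=='wrist':
        q=s['ee_rot']; T=np.eye(4); T[:3,:3]=R.from_quat([q[1],q[2],q[3],q[0]]).as_matrix(); T[:3,3]=s['tool_pos']; d['pose']=T@d['hand_eye']
    return d
def cloud(d):
    K=d['intrinsics'];z=d['depth'];v,u=np.mgrid[:z.shape[0],:z.shape[1]]
    p=np.stack([(u-K[0,2])/K[0,0]*z,(v-K[1,2])/K[1,1]*z,z],-1)
    return p@d['pose'][:3,:3].T+d['pose'][:3,3]
E
python3 - <<'E'
from h import *
print(env.state())
for n in ('scene','top'):
    d=grab(n,n+'0.png'); np.savez('pics/'+n+'0.npz',**d); print(n,d['pose'].round(3).tolist(),d['intrinsics'].round(1).tolist())
E
```

```text
pics
{'t': 0.0, 'joint_pos': array([-1.33397709e+00,  2.38800662e-01, -1.42371757e-02,  1.31924969e+00,
       -1.11239554e-05,  1.57080556e+00]), 'qvel': array([-5.43225820e-04,  3.20728471e-05, -9.96530890e-04,  1.90503792e-05,
       -1.24127660e-03, -3.20809343e-04]), 'tau': array([-1.23746457e-03, -5.38771462e+01,  3.46439445e+01,  1.84672675e-02,
       -7.67469101e-05,  1.98546468e-05]), 'tool_pos': array([ 0.12306737, -0.50993105,  0.23067388]), 'ee_rot': array([-7.39721106e-04,  9.92998037e-01,  1.18128503e-01, -9.36064291e-05]), 'contact_force': array([-0.50022534, -0.3200196 , -0.14339626]), 'moment': array([ 0.0060793 , -0.05625575, -0.05147372]), 'finger_force': 0.0, 'gripper_width': 0.08541173471292979}
scene [[0.233, 0.645, -0.728, 1.258], [0.972, -0.165, 0.166, -0.146], [-0.013, -0.747, -0.665, 0.715], [0.0, 0.0, 0.0, 1.0]] [[381.2, 0.0, 278.3], [0.0, 381.2, 209.2], [0.0, 0.0, 1.0]]
top [[-0.021, -0.99, 0.138, 0.39], [-1.0, 0.022, 0.008, -0.01], [-0.011, -0.137, -0.99, 1.227], [0.0, 0.0, 0.0, 1.0]] [[453.1, 0.0, 279.7], [0.0, 453.1, 208.9], [0.0, 0.0, 1.0]]
```

View pics/scene0.png

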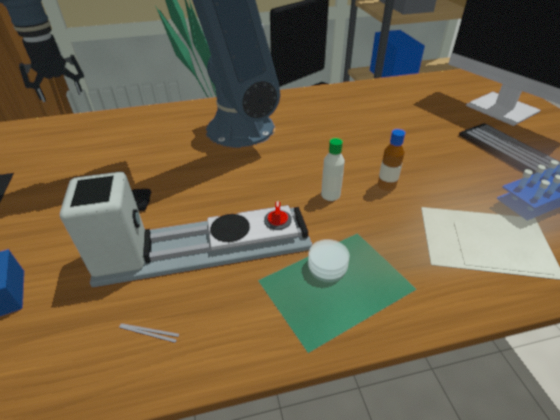

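View pics/top0.png

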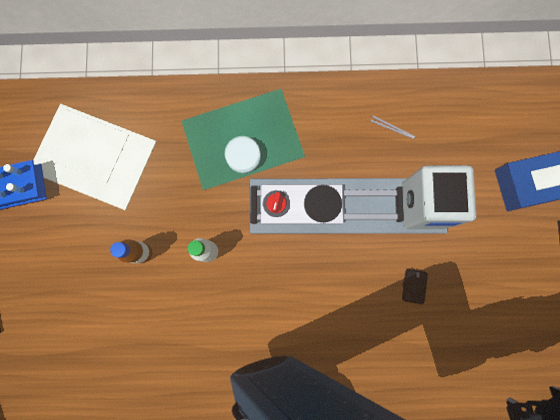

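The scene view shows the amber bottle at (391,160), the white one at (333,172), the pad at (230,228) and the knob at (277,215). In the top view these are the amber cap at (121,249), the green cap at (196,247), the pad at (323,203) and the knob at (277,204). The reader is on the right, at the -y end.

```bash
python3 - <<'E'
from h import *
for n in ('scene','top'):
    d=dict(np.load(f'pics/{n}0.npz')); P=cloud(d); hsv=cv2.cvtColor(d['image'],cv2.COLOR_RGB2HSV).astype(int)
    H,S,V=hsv[...,0],hsv[...,1],hsv[...,2]; ok=d['depth']>0
    def rep(nm,m):
        q=P[m&ok]; 
        if len(q)<5: print(n,nm,'few',len(q)); return
        print(n,nm,len(q),'med',np.median(q,0).round(4),'lo',np.percentile(q,3,0).round(3),'hi',np.percentile(q,97,0).round(3))
    x,y,z=P[...,0],P[...,1],P[...,2]
    ws=(x>.1)&(x<.75)&(y>-.5)&(y<.6)
    rep('bluecap',(H>100)&(H<130)&(S>120)&(V>60)&ws&(z>.13)&(y>.25))
    rep('captop',(H>100)&(H<130)&(S>120)&ws&(z>.178)&(y>.25))
    rep('greencap',(H>45)&(H<85)&(S>120)&ws&(z>.13))
    rep('amberbody',(z>.02)&(z<.12)&(y>.27)&(y<.45)&(x<.4))
    rep('red',((H<8)|(H>172))&(S>150)&ws&(z>.03)&(z<.12))
    rep('redtop',((H<8)|(H>172))&(S>150)&ws&(z>.085)&(z<.12))
    m=(V<60)&ws&(z>.045)&(z<.06)&(y>-.2)&(x>.35)
    nl,l,st,c=cv2.connectedComponentsWithStats((m&ok).astype(np.uint8)); i=1+np.argmax(st[1:,4]); rep('pad',l==i)
    q=P[(l==i)&ok][:,:2].astype(np.float32); print(cv2.minEnclosingCircle(q), cv2.fitEllipse(q))
    # carriage top
    m=(z>.040)&(z<.056)&ws&(x>.3)&(y>-.2)&(y<.2)&ok; q=P[m][:,:2].astype(np.float32); print('carr',cv2.minAreaRect(q))
    m=(z>.21)&(z<.23)&(x>.3)&(x<.6)&(y<-.15)&ok; q=P[m]; print('head',cv2.minAreaRect(q[:,:2].astype(np.float32)),np.median(q[:,2]))
    m=(z>.01)&(z<.025)&(x>.3)&(x<.6)&(y>-.5)&(y<.25)&ok; q=P[m]; print('base',cv2.minAreaRect(q[:,:2].astype(np.float32)),np.median(q[:,2]))
    print('desk',np.median(z[(abs(x-.3)<.03)&(abs(y-0)<.05)&ok]))
    rep('spare',(z>.02)&(z<.12)&(y>.1)&(y<.25)&(x<.4))
E
```

```text
scene bluecap 166 med [0.4599 0.3679 0.1763] lo [0.44  0.357 0.155] hi [0.468 0.386 0.183]
scene captop 76 med [0.4533 0.3718 0.1815] lo [0.439 0.357 0.178] hi [0.467 0.387 0.183]
scene greencap 178 med [0.4601 0.1918 0.1772] lo [0.437 0.179 0.155] hi [0.468 0.208 0.183]
scene amberbody 757 med [-0.7197  0.3341  0.0728] lo [-0.998  0.278  0.023] hi [-0.682  0.443  0.118]
scene red 264 med [0.5791 0.0048 0.0623] lo [ 0.55  -0.014  0.057] hi [0.593 0.029 0.092]
scene redtop 60 med [0.5793 0.007  0.0907] lo [ 0.55  -0.001  0.087] hi [0.593 0.017 0.093]
scene pad 772 med [ 0.5671 -0.1145  0.0513] lo [ 0.526 -0.155  0.049] hi [ 0.607 -0.075  0.054]
((0.565523087978363, -0.11467529088258743), 0.04781535640358925) ((0.5663728713989258, -0.11424826830625534), (0.07566016167402267, 0.0770261362195015), 61.40764236450195)
carr ((0.5666078329086304, 0.0016764849424362183), (0.344560831785202, 0.32151177525520325), 76.83573913574219)
head ((0.5487967729568481, -0.384522020816803), (0.11562930792570114, 0.10356160253286362), 89.25749969482422) 0.21849002689040825
base ((0.5138087272644043, -0.110
[... 272 characters left out ...]
 0.175] hi [0.463 0.389 0.186]
top captop 174 med [0.4495 0.3733 0.1832] lo [0.436 0.359 0.18 ] hi [0.463 0.389 0.186]
top greencap 185 med [0.4482 0.1946 0.1833] lo [0.434 0.179 0.171] hi [0.462 0.21  0.187]
top amberbody few 0
top red 240 med [0.5676 0.01   0.0645] lo [ 0.545 -0.013  0.059] hi [0.588 0.029 0.096]
top redtop 84 med [0.5704 0.0082 0.0925] lo [ 0.546 -0.     0.089] hi [0.588 0.018 0.097]
top pad few 4Traceback (most recent call last):
  File "<stdin>", line 19, in <module>
cv2.error: OpenCV(4.12.0) /io/opencv/modules/imgproc/src/shapedescr.cpp:361: error: (-201:Incorrect size of input array) There should be at least 5 points to fit the ellipse in function 'fitEllipseNoDirect'
```

```bash
cat >> h.py <<'E'
def cur():
    s=env.state(); q=s['ee_rot']; return R.from_quat([q[1],q[2],q[3],q[0]]),np.array(s['tool_pos']),s
def tool(yaw,down,roll=0):
    """tool z at heading yaw, pitched down (deg); roll 0: tool x down-ish (j6=0), roll about tool z"""
    y,a=np.radians([yaw,down])
    z=np.array([np.cos(y)*np.cos(a),np.sin(y)*np.cos(a),-np.sin(a)]); Y=np.array([np.sin(y),-np.cos(y),0]); 
    return R.from_matrix(np.c_[np.cross(Y,z),Y,z])*R.from_rotvec([0,0,np.radians(roll)])
def step(Rt,pt):
    r,p,s=cur(); print('shift',(r.inv().apply(np.array(pt)-p)/.1).round(3).tolist(),'turn',((r.inv()*Rt).as_rotvec(degrees=True)/60).round(3).tolist(),'p',p.round(3).tolist(),'q',s['joint_pos'].round(2).tolist(),'F',np.round(s['contact_force'],1).tolist(),'w',round(s['gripper_width'],4),'t',round(s['t'],2))
def tops(mats): pass
E
python3 - <<'E'
from h import *
for n in ('scene','top'):
    d=dict(np.load(f'pics/{n}0.npz')); P=cloud(d); ok=d['depth']>0
    x,y,z=P[...,0],P[...,1],P[...,2]; V=d['image'].max(-1)
    print(n)
    for nm,lo,hi,minn in (('carr',.043,.057,0),('base',.012,.024,0),('head',.21,.23,0)):
        m=((z>lo)&(z<hi)&(x>.35)&(x<.7)&(y>-.55)&(y<.25)&ok).astype(np.uint8)
        nl,l,st,c=cv2.connectedComponentsWithStats(m); i=1+np.argmax(st[1:,4]); q=P[l==i][:,:2].astype(np.float32); 
        print(nm,st[i],[np.round(a,3) for a in cv2.minAreaRect(q)])
        if nm=='carr':
            m2=(l==i)&(V<90); q=P[m2][:,:2].astype(np.float32); q=q[(q[:,1]<-.05)]; print('pad',len(q),cv2.fitEllipse(cv2.convexHull(q)) if len(q)>9 else 0, np.median(z[m2]))
    hsv=cv2.cvtColor(d['image'],cv2.COLOR_RGB2HSV).astype(int);H,S=hsv[...,0],hsv[...,1]
    red=((H<8)|(H>172))&(S>150)&(x>.4)&(x<.7)&(abs(y)<.1)
    q=P[red&(z>.088)&(z<.1)][:,:2]; c=q.mean(0); w,v=np.linalg.eigh(np.cov(q.T)); print('bar',c,np.degrees(np.arctan2(*v[::-1,1])),cv2.minAreaRect(q.astype(np.float32)))
    q=P[red&(z>.054)&(z<.068)][:,:2].astype(np.float32); print('disc',cv2.minEnclosingCircle(q))
    for nm,m in (('amber cap',(z>.178)&(z<.19)&(y>.3)&(y<.42)&(x>.4)&(x<.5)),('mid',(z>.1)&(z<.12)&(y>.3)&(y<.45)&(x>.38)&(x<.52))):
        q=P[m&ok][:,:2].astype(np.float32); print(nm,len(q),cv2.minEnclosingCircle(q) if len(q) else 0)
E
```

```text
scene
carr [ 208  206   90   43 2251] [array([ 0.567, -0.058]), array([0.215, 0.107]), np.float64(88.958)]
pad 836 ((0.5656885504722595, -0.11437426507472992), (0.09412329643964767, 0.09865204244852066), 93.06668853759766) 0.05141186745093357
base [  90  235  222   50 2715] [array([ 0.619, -0.184]), array([0.529, 0.045]), np.float64(88.818)]
head [  60  173   65   44 2090] [array([ 0.561, -0.385]), array([0.116, 0.128]), np.float64(89.525)]
bar [0.57532227 0.00738457] 166.6129645332777 ((0.5706238150596619, 0.008663753047585487), (0.012493991293013096, 0.044268473982810974), 76.88142395019531)
disc ((0.5690505504608154, 0.007095120847225189), 0.026758506894111633)
amber cap 85 ((0.45180821418762207, 0.373431533575058), 0.019271789118647575)
mid 136 ((0.4520081877708435, 0.37273088097572327), 0.028440052643418312)
top
carr [ 261  184   82   40 2774] [array([ 0.567, -0.059]), array([0.214, 0.105]), np.float64(88.687)]
pad 1032 ((0.5652633905410767, -0.11381898820400238), (0.09616843611001968, 0.0969211757183075), 43.764007568359375) 0.05299079812728125
base [ 249  219  199   14 1844] [array([ 0.509, -0.182]), array([0.531, 0.036]), np.float64(88.756)]
head [ 421  165   55   56 2844] [array([ 0.56 , -0.383]), array([0.118, 0.127]), np.float64(88.65)]
bar [0.56970851 0.0090389 ] 165.85585525977876 ((0.5675591230392456, 0.009491542354226112), (0.0138838030397892, 0.04728684574365616), 76.15399169921875)
disc ((0.5675289034843445, 0.008765841834247112), 0.025102946907281876)
amber cap 189 ((0.4497857689857483, 0.37423020601272583), 0.018340017646551132)
mid 60 ((0.450465589761734, 0.3694954216480255), 0.027301451191306114)
```

>>> send_rows(
  increments=[
    [[0, 0, -0.4], [0, 0, -0.14], -1],
    [[0, 0, -0.8], [0, 0, -0.28], -1],
    [[0, 0, -1], [0, 0, -0.42], -1],
    [[0, 0, -1], [0, 0, -0.5], -1],
  ],
  force=60,
)

```text
t: 0.5
tool_pos: [0.1234, -0.5113, 0.3341]
ee_rot: [0.002, 0.928, 0.374, -0.0]
contact_force: [0.0, 0.2, -0.7]
gripper_width: 0.0852
finger_force: 0.0
```

```bash
python3 - <<'E'
from h import *
step(tool(40,25),[.3,.25,.2])
E
```

```text
shift [6.554, -4.267, 1.311] turn [-0.034, 1.085, 0.06] p [0.123, -0.511, 0.334] q [-1.33, 0.23, 0.23, 1.57, 0.0, 1.04] F [0.0, 0.2, -0.7] w 0.0852 t 0.5
```

```bash
cat >> h.py <<'E'
def tool(yaw,down,roll=0):
    y,a=np.radians([yaw,down])
    z=np.array([np.cos(y)*np.cos(a),np.sin(y)*np.cos(a),-np.sin(a)]); Y=np.array([-np.sin(y),np.cos(y),0])
    return R.from_matrix(np.c_[np.cross(Y,z),Y,z])*R.from_rotvec([0,0,np.radians(roll)])
def chain(wps,dec=2,start=None):
    r,p,s=cur()
    if start: r,p=start
    print('p',p.round(4).tolist(),'q',s['joint_pos'].round(2).tolist(),'F',np.round(s['contact_force'],1).tolist(),'w',round(s['gripper_width'],4),'ff',round(s['finger_force'],1),'t',round(s['t'],2))
    for Rt,pt in wps:
        sh=(r.inv().apply(np.array(pt)-p)/.1).round(dec); tu=((r.inv()*Rt).as_rotvec(degrees=True)/60).round(dec)
        n=max(np.linalg.norm(sh)/.5,np.linalg.norm(tu)*60/8.59)
        print(sh.tolist(),tu.tolist(),'rows %.1f'%n,'' if abs(sh).max()<=1 and abs(tu).max()<=1 else 'TOO BIG')
        p=p+r.apply(sh*.1); r=r*R.from_rotvec(tu*60,degrees=True)
def cyl(rad,yaw,z): return [rad*np.cos(np.radians(yaw)),rad*np.sin(np.radians(yaw)),z]
E
python3 - <<'E'
from h import *
B=np.array([.451,.3735,.095]); Rg=tool(39.6,25); zt=Rg.apply([0,0,1])
w=[(tool(y,90-65*k,60-60*k),cyl(.52-.07*k,y,.335-.035*k)) for k in np.linspace(0,1,11)[1:] for y in [-76.4+116*k]]
w+=[(Rg,B-.09*zt),(Rg,B+.022*zt)]
chain(w)
E
```

```text
p [0.1234, -0.5113, 0.3341] q [-1.33, 0.23, 0.23, 1.57, 0.0, 1.04] F [0.0, 0.2, -0.7] w 0.0852 ff 0.0 t 0.5
[1.01, 0.32, 0.03] [-0.09, -0.05, -0.29] rows 2.1 TOO BIG
[0.93, 0.46, 0.01] [-0.11, -0.04, -0.29] rows 2.2 
[0.86, 0.54, -0.01] [-0.11, -0.04, -0.28] rows 2.1 
[0.79, 0.62, -0.02] [-0.13, -0.04, -0.28] rows 2.2 
[0.71, 0.69, -0.05] [-0.14, -0.04, -0.27] rows 2.1 
[0.62, 0.75, -0.06] [-0.15, -0.04, -0.26] rows 2.1 
[0.52, 0.81, -0.08] [-0.16, -0.06, -0.24] rows 2.1 
[0.42, 0.84, -0.1] [-0.17, -0.06, -0.23] rows 2.0 
[0.32, 0.88, -0.1] [-0.17, -0.09, -0.21] rows 2.0 
[0.2, 0.88, -0.13] [-0.18, -0.1, -0.19] rows 2.0 
[1.29, 0.01, 1.19] [0.0, 0.0, 0.0] rows 3.5 TOO BIG
[0.01, 0.0, 1.12] [0.0, 0.0, 0.0] rows 2.2 TOO BIG
```

>>> send_rows(
  increments=[
    [[0.5, 0.16, 0.02], [-0.05, -0.02, -0.14], -1],
    [[1, 0.32, 0.03], [-0.09, -0.05, -0.29], -1],
    [[1, 0.32, 0.03], [-0.09, -0.05, -0.29], -1],
  ],
)

```text
t: 0.8
tool_pos: [0.2207, -0.4619, 0.3283]
ee_rot: [0.054, 0.858, 0.51, -0.006]
contact_force: [0.0, -0.3, 0.5]
gripper_width: 0.0853
finger_force: 0.0
```

>>> send_rows(
  increments=[
    [[0.47, 0.23, 0], [-0.05, -0.02, -0.14], -1],
    [[0.93, 0.46, 0.01], [-0.11, -0.04, -0.29], -1],
    [[0.93, 0.46, 0.01], [-0.11, -0.04, -0.29], -1],
  ],
)

```text
t: 1.1
tool_pos: [0.3054, -0.4027, 0.3249]
ee_rot: [0.112, 0.767, 0.632, -0.003]
contact_force: [-1.1, 0.7, 0.4]
gripper_width: 0.0852
finger_force: 0.0
```

>>> send_rows(
  increments=[
    [[0.43, 0.27, 0], [-0.05, -0.02, -0.14], -1],
    [[0.86, 0.54, -0.01], [-0.11, -0.04, -0.28], -1],
    [[0.86, 0.54, -0.01], [-0.11, -0.04, -0.28], -1],
  ],
)

```text
t: 1.4
tool_pos: [0.3746, -0.329, 0.3222]
ee_rot: [0.167, 0.658, 0.734, 0.001]
contact_force: [-0.3, -0.3, 0.2]
gripper_width: 0.0854
finger_force: 0.0
```

>>> send_rows(
  increments=[
    [[0.4, 0.31, 0], [-0.06, -0.02, -0.14], -1],
    [[0.79, 0.62, -0.02], [-0.13, -0.04, -0.28], -1],
    [[0.79, 0.62, -0.02], [-0.13, -0.04, -0.28], -1],
  ],
)

```text
t: 1.7
tool_pos: [0.4277, -0.2443, 0.3183]
ee_rot: [0.225, 0.531, 0.817, 0.013]
contact_force: [-1.2, 0.3, -0.6]
gripper_width: 0.0854
finger_force: 0.0
```

>>> send_rows(
  increments=[
    [[0.36, 0.35, 0], [-0.07, -0.02, -0.14], -1],
    [[0.71, 0.69, -0.05], [-0.14, -0.04, -0.27], -1],
    [[0.71, 0.69, -0.05], [-0.14, -0.04, -0.27], -1],
  ],
)

```text
t: 2.0
tool_pos: [0.4614, -0.1518, 0.3155]
ee_rot: [0.279, 0.394, 0.875, 0.029]
contact_force: [-0.6, 0.3, 0.3]
gripper_width: 0.0856
finger_force: 0.0
```

```bash
python3 - <<'E'
from h import *
B=np.array([.451,.3735,.095]); Rg=tool(39.6,25); zt=Rg.apply([0,0,1])
w=[(tool(y,90-65*k,60-60*k),cyl(.52-.07*k,y,.335-.035*k)) for k in np.linspace(0,1,11)[6:] for y in [-76.4+116*k]]
w+=[(Rg,B-.15*zt+[0,0,.03]),(Rg,B-.07*zt),(Rg,B+.022*zt)]
chain(w)
E
```

```text
p [0.4614, -0.1518, 0.3155] q [-0.32, -0.26, -0.47, 0.79, -0.0, 0.53] F [-0.6, 0.3, 0.3] w 0.0856 ff 0.0 t 2.0
[0.61, 0.74, -0.08] [-0.15, -0.04, -0.26] rows 2.1 
[0.52, 0.81, -0.07] [-0.16, -0.06, -0.24] rows 2.1 
[0.42, 0.84, -0.1] [-0.17, -0.06, -0.23] rows 2.0 
[0.32, 0.87, -0.1] [-0.17, -0.09, -0.21] rows 2.0 
[0.2, 0.89, -0.12] [-0.18, -0.09, -0.19] rows 1.9 
[1.01, 0.0, 0.47] [0.0, -0.0, 0.0] rows 2.2 TOO BIG
[0.27, -0.0, 0.93] [0.0, -0.0, 0.0] rows 1.9 
[-0.0, -0.0, 0.92] [0.0, -0.0, 0.0] rows 1.8
```

>>> send_rows(
  increments=[
    [[0.3, 0.37, -0.04], [-0.07, -0.02, -0.13], -1],
    [[0.61, 0.74, -0.08], [-0.15, -0.04, -0.26], -1],
    [[0.61, 0.74, -0.08], [-0.15, -0.04, -0.26], -1],
  ],
)

```text
t: 2.3
tool_pos: [0.4745, -0.0572, 0.3135]
ee_rot: [0.329, 0.249, 0.91, 0.051]
contact_force: [-0.3, -0.5, -0.2]
gripper_width: 0.0853
finger_force: 0.0
```

>>> send_rows(
  increments=[
    [[0.26, 0.4, -0.04], [-0.08, -0.03, -0.12], -1],
    [[0.52, 0.81, -0.07], [-0.16, -0.06, -0.24], -1],
    [[0.52, 0.81, -0.07], [-0.16, -0.06, -0.24], -1],
  ],
)

```text
t: 2.6
tool_pos: [0.4699, 0.0387, 0.3095]
ee_rot: [0.38, 0.107, 0.916, 0.077]
contact_force: [0.2, -0.0, 0.3]
gripper_width: 0.0854
finger_force: 0.0
```

>>> send_rows(
  increments=[
    [[0.21, 0.42, -0.05], [-0.08, -0.03, -0.11], -1],
    [[0.42, 0.84, -0.1], [-0.17, -0.06, -0.23], -1],
    [[0.42, 0.84, -0.1], [-0.17, -0.06, -0.23], -1],
  ],
)

```text
t: 2.9
tool_pos: [0.4459, 0.1293, 0.3068]
ee_rot: [0.423, -0.035, 0.899, 0.108]
contact_force: [0.7, -0.7, 0.2]
gripper_width: 0.0854
finger_force: 0.0
```

>>> send_rows(
  increments=[
    [[0.16, 0.43, -0.05], [-0.08, -0.04, -0.1], -1],
    [[0.32, 0.87, -0.1], [-0.17, -0.09, -0.21], -1],
    [[0.32, 0.87, -0.1], [-0.17, -0.09, -0.21], -1],
  ],
)

```text
t: 3.2
tool_pos: [0.4046, 0.2124, 0.3021]
ee_rot: [0.469, -0.166, 0.856, 0.141]
contact_force: [0.3, -0.4, -0.4]
gripper_width: 0.0852
finger_force: 0.0
```

>>> send_rows(
  increments=[
    [[0.1, 0.45, -0.06], [-0.09, -0.05, -0.1], -1],
    [[0.2, 0.89, -0.12], [-0.18, -0.09, -0.19], -1],
    [[0.2, 0.89, -0.12], [-0.18, -0.09, -0.19], -1],
    [[0.2, 0.89, -0.12], [-0.18, -0.09, -0.19], -1],
  ],
)

```text
t: 3.6
tool_pos: [0.3517, 0.2837, 0.3014]
ee_rot: [0.504, -0.283, 0.796, 0.18]
contact_force: [1.5, 0.6, -0.2]
gripper_width: 0.0853
finger_force: 0.0
```

```bash
python3 - <<'E'
from h import *
B=np.array([.451,.3735,.095]); Rg=tool(39.6,25); zt=Rg.apply([0,0,1])
chain([(Rg,B-.15*zt+[0,0,.03]),(Rg,B-.07*zt),(Rg,B+.022*zt)])
d=grab('wrist','w1.png')
E
```

```text
p [0.3517, 0.2837, 0.3014] q [0.67, -0.55, -1.12, -0.12, 0.01, -0.0] F [1.5, 0.6, -0.2] w 0.0853 ff 0.0 t 3.6
[1.03, 0.06, 0.46] [-0.01, -0.01, -0.0] rows 2.3 TOO BIG
[0.28, -0.01, 0.93] [0.0, 0.0, -0.0] rows 1.9 
[0.0, -0.0, 0.92] [0.0, 0.0, -0.0] rows 1.8
```

View pics/w1.png

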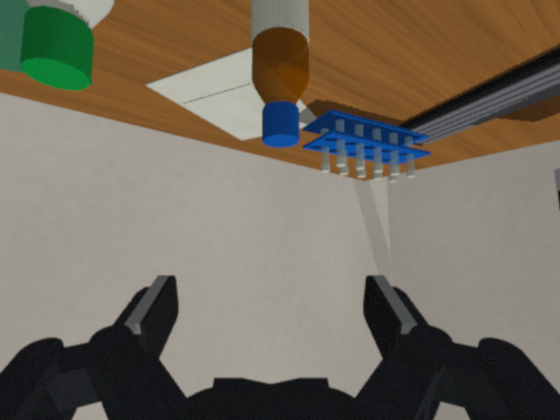

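The wrist view is inverted. It shows the amber cap at (280,125), centred between the fingers, and the green cap off to the side at (58,50). q3 is near its limit, so I'm fitting a quick kinematic model to check the approach.

```bash
cat > kin.py <<'E'
from h import *
from scipy.optimize import least_squares
D=np.array([[.2388,-.0142,1.3192,.5246,.2307],[.23,.23,1.57,.526,.3341],[-.26,-.47,.79,.4857,.3155]])
s=cur()[2]; D=np.vstack([D,[*s['joint_pos'][1:4],np.hypot(*s['tool_pos'][:2]),s['tool_pos'][2]]])
def fk(P,q2,q3,q4):
    r0,z0,L1,L2,c,Lt=P; a=q2-q3; p=a+q4
    return np.array([r0+L1*np.sin(q2)+L2*np.cos(a+c)+Lt*np.cos(p), z0+L1*np.cos(q2)-L2*np.sin(a+c)-Lt*np.sin(p)])
f=least_squares(lambda P:np.r_[(fk(P,*D[:,:3].T)-D[:,3:].T).ravel()*100,(P-[0,.15,.38,.36,0,.25])*.3],[0,.15,.38,.36,0,.25]); P=f.x
def ik(r,z,down):
    p=np.radians(down); g=least_squares(lambda q:fk(P,q[0],q[1],p-q[0]+q[1])-[r,z],[-.4,-.9]); q=g.x
    return [round(float(v),2) for v in (q[0],q[1],p-q[0]+q[1])],round(float(g.cost),6)
E
python3 - <<'E'
from kin import *
print(P.round(3),(fk(P,*D[:,:3].T)-D[:,3:].T).round(4))
for r,z,d in [(.45,.30,25),(.45,.188,25),(.48,.188,25),(.52,.12,25),(.6,.09,25),(.585,.13,25),(.59,.4,-25),(.45,.4,-25),(.59,.45,0),(.5,.2,25)]: print(r,z,d,ik(r,z,d))
E
```

```text
[-0.009  0.192  0.579  0.404 -0.072  0.451] [[-0.0001  0.0001  0.0001 -0.    ]
 [-0.     -0.0005  0.0008 -0.0003]]
0.45 0.3 25 ([-0.55, -1.13, -0.14], 0.0)
0.45 0.188 25 ([-0.1, -1.47, -0.94], 0.0)
0.48 0.188 25 ([-0.03, -1.43, -0.96], 0.0)
0.52 0.12 25 ([0.79, -1.64, -2.0], 1.6e-05)
0.6 0.09 25 ([0.63, -1.37, -1.56], 0.0)
0.585 0.13 25 ([0.41, -1.35, -1.32], 0.0)
0.59 0.4 -25 ([1.13, -1.48, -3.05], 0.0)
0.45 0.4 -25 ([1.24, -1.64, -3.32], 0.007371)
0.59 0.45 0 ([-0.19, -1.14, -0.95], 0.0)
0.5 0.2 25 ([-0.07, -1.36, -0.85], 0.0)
```

The model says a low, near-horizontal side grasp isn't reachable. So I'll grasp the cap from above with the fingers closing in the radial plane, and do the inversion as a 180° wrist pitch.

```bash
python3 - <<'E'
from h import *
w=[(tool(39.6,25+65*k,90*k),cyl(.452+.1335*k,39.6,.30+.01*np.sin(3.14*k))) for k in (.33,.67,1)]
w+=[(tool(39.6,90,90),[.451,.3735,.22])]
chain(w)
E
```

```text
p [0.3521, 0.2836, 0.3019] q [0.67, -0.55, -1.12, -0.12, 0.01, -0.0] F [-0.5, 0.7, 0.0] w 0.0854 ff 0.0 t 3.65
[-0.25, 0.06, 0.37] [0.09, 0.35, 0.48] rows 4.2 
[-0.28, 0.16, 0.31] [0.26, 0.26, 0.51] rows 4.4 
[-0.19, 0.34, 0.24] [0.35, 0.09, 0.48] rows 4.2 
[0.01, -0.0, 0.8] [0.0, 0.0, 0.0] rows 1.6
```

>>> send_rows(
  increments=[
    [[-0.05, 0.01, 0.08], [0.02, 0.08, 0.11], -1],
    [[-0.12, 0.03, 0.18], [0.04, 0.17, 0.24], -1],
    [[-0.2, 0.05, 0.3], [0.07, 0.27, 0.37], -1],
    [[-0.25, 0.06, 0.37], [0.09, 0.35, 0.48], -1],
    [[-0.25, 0.06, 0.37], [0.09, 0.35, 0.48], -1],
  ],
)

```text
t: 4.15
tool_pos: [0.3847, 0.3177, 0.3115]
ee_rot: [0.304, -0.079, 0.926, 0.209]
contact_force: [1.7, -0.0, 0.1]
gripper_width: 0.0854
finger_force: 0.0
```

>>> send_rows(
  increments=[
    [[-0.07, 0.04, 0.08], [0.06, 0.06, 0.13], -1],
    [[-0.14, 0.08, 0.16], [0.13, 0.13, 0.25], -1],
    [[-0.21, 0.12, 0.24], [0.2, 0.2, 0.38], -1],
    [[-0.28, 0.16, 0.31], [0.26, 0.26, 0.51], -1],
    [[-0.28, 0.16, 0.31], [0.26, 0.26, 0.51], -1],
  ],
)

```text
t: 4.65
tool_pos: [0.419, 0.346, 0.3085]
ee_rot: [0.12, 0.182, 0.966, 0.142]
contact_force: [0.7, 0.5, -0.4]
gripper_width: 0.0852
finger_force: 0.0
```

>>> send_rows(
  increments=[
    [[-0.05, 0.08, 0.06], [0.09, 0.02, 0.12], -1],
    [[-0.1, 0.17, 0.12], [0.18, 0.05, 0.24], -1],
    [[-0.15, 0.26, 0.18], [0.26, 0.07, 0.36], -1],
    [[-0.19, 0.34, 0.24], [0.35, 0.09, 0.48], -1],
    [[-0.19, 0.34, 0.24], [0.35, 0.09, 0.48], -1],
  ],
)

```text
t: 5.15
tool_pos: [0.4533, 0.3745, 0.297]
ee_rot: [0.002, 0.426, 0.905, -0.003]
contact_force: [0.1, 0.5, 0.3]
gripper_width: 0.0854
finger_force: 0.0
```

```bash
python3 - <<'E'
from h import *
w=[(tool(39.6,90,90),[.451,.3735,.22]),(tool(39.6,90,90),[.451,.3735,.145])]
chain(w)
# wrist-view check of the cap
d=grab('wrist','w2.png'); P=cloud(d); hsv=cv2.cvtColor(d['image'],cv2.COLOR_RGB2HSV).astype(int)
m=(hsv[...,0]>100)&(hsv[...,0]<130)&(hsv[...,1]>120)&(d['depth']>0)&(abs(P[...,0]-.451)<.05)&(abs(P[...,1]-.3735)<.05)
q=P[m&(P[...,2]>.15)]; print(len(q)); 
if len(q): print(q.min(0),q.max(0),cv2.minEnclosingCircle(q[q[:,2]>.175][:,:2].astype(np.float32)))
print(cur()[2]['joint_pos'].tolist(),cur()[1])
E
```

```text
p [0.4533, 0.3745, 0.297] q [0.69, 0.34, 0.3, 1.53, -0.01, 1.57] F [0.1, 0.5, 0.3] w 0.0854 ff 0.0 t 5.15
[0.01, -0.02, 0.77] [-0.0, 0.01, -0.0] rows 1.5 
[-0.0, 0.0, 0.75] [-0.0, -0.0, -0.0] rows 1.5 
1552
[0.43064992 0.35670994 0.15555377] [0.46544598 0.39251189 0.18452698] ((0.4481448829174042, 0.37442323565483093), 0.01803717575967312)
[0.6939205171633311, 0.34186746277607977, 0.3006261823651602, 1.5331730455205919, -0.005705291530092003, 1.5721548186625127] [0.45250811 0.37418657 0.29742684]
```

>>> send_rows(
  increments=[
    [[0.01, -0.01, 0.3], [0, 0, 0], -1],
    [[0.02, -0.02, 0.6], [0, 0, 0], -1],
    [[0.02, -0.02, 0.77], [0, 0, 0], -1],
  ],
)

```text
t: 5.5
tool_pos: [0.4469, 0.3729, 0.2213]
ee_rot: [0.003, 0.422, 0.906, -0.001]
contact_force: [-0.2, -0.7, 0.1]
gripper_width: 0.0853
finger_force: 0.0
```

>>> send_rows(
  increments=[
    [[0, 0, 0.25], [0, 0, 0], -1],
    [[0, 0, 0.5], [0, 0, 0], -1],
    [[0, 0, 0.75], [0, 0, 0], -1],
    [[0, 0, 0.75], [0, 0, 0], -1],
  ],
)

```text
t: 5.9
tool_pos: [0.4463, 0.3721, 0.1457]
ee_rot: [0.002, 0.422, 0.906, -0.002]
contact_force: [-0.5, -0.1, 0.6]
gripper_width: 0.085
finger_force: 0.0
```

>>> send_rows(
  increments=[
    [[0, 0, 0], [0, 0, 0], 1],
    [[0, 0, 0], [0, 0, 0], 1],
    [[0, 0, 0], [0, 0, 0], 1],
    [[0, 0, 0], [0, 0, 0], 1],
    [[0, 0, 0], [0, 0, 0], 1],
  ],
  force=100,
)

```text
t: 6.4
tool_pos: [0.4479, 0.3751, 0.1492]
ee_rot: [0.004, 0.422, 0.907, 0.0]
contact_force: [-0.2, -1.1, 7.7]
gripper_width: 0.0339
finger_force: 99.3
```

>>> send_rows(
  increments=[
    [[0, 0, 0], [0, 0, 0], 1],
    [[0, 0, 0], [0, 0, 0], 1],
    [[0, 0, 0], [0, 0, 0], 1],
  ],
)

```text
t: 6.7
tool_pos: [0.4479, 0.3751, 0.1492]
ee_rot: [0.004, 0.422, 0.907, 0.0]
contact_force: [-0.3, -1.0, 7.6]
gripper_width: 0.0339
finger_force: 99.3
```

```bash
python3 - <<'E'
from h import *
chain([]); d=grab('wrist'); print(cur()[2]['joint_pos'].tolist(),cur()[2]['moment'])
E
```

```text
p [0.4479, 0.3751, 0.1492] q [0.7, 0.37, -0.03, 1.16, -0.01, 1.57] F [-0.3, -1.0, 7.6] w 0.0339 ff 99.3 t 6.7
[0.7003825967694319, 0.3730742394955727, -0.032463415292641795, 1.1614345704199607, -0.006087726155258085, 1.571944295503926] [-0.30760088  0.14519736 -0.04347276]
```

```bash
python3 - <<'E'
import re
t=open('kin.py').read()
t=t.replace("s=cur()[2]; D=np","D=np.array([[.2388007,-.0142372,1.31925,.5246,.2307],[.341867,.300626,1.533173,np.hypot(.45250811,.37418657),.29742684],[.373074,-.032463,1.161435,np.hypot(.4479,.3751),.1492],[-.55,-1.12,-.12,.4520,.3016],[-.26,-.47,.79,.4857,.3155]])\ns=cur()[2]; D=np")
t=t.replace("[-.4,-.9]","[.0,-.3]").replace("*.3]","*.05]")
open('kin.py','w').write(t)
E
python3 - <<'E'
from kin import *
print(P.round(3),(fk(P,*D[:,:3].T)-D[:,3:].T).round(4))
for r,z,d in [(.585,.3,90),(.585,.4,90),(.5,.3,90),(.45,.3,90),(.45,.35,90),(.75,.55,30),(.8,.6,0),(.7,.6,0),(.6,.6,0),(.7,.7,-30),(.6,.8,-60),(.5,.8,-60),(.45,.9,-85),(.5,1,-85),(.6,.9,-85),(.55,.8,-85),(.5,.75,-85),(.5,.65,-85)]: print(r,z,d,ik(r,z,d))
E
```

```text
[ 0.     0.196  0.579  0.394 -0.065  0.454] [[-0.0008 -0.0004  0.0004 -0.0006  0.0011  0.0003]
 [ 0.     -0.0007  0.0001 -0.0004  0.0009  0.0001]]
0.585 0.3 90 ([0.34, 0.3, 1.53], 0.0)
0.585 0.4 90 ([0.37, 0.61, 1.81], 0.0)
0.5 0.3 90 ([0.18, 0.09, 1.48], 0.0)
0.45 0.3 90 ([0.1, -0.01, 1.46], 0.0)
0.45 0.35 90 ([0.1, 0.11, 1.59], 0.0)
0.75 0.55 30 ([-0.07, -0.12, 0.47], 0.0)
0.8 0.6 0 ([-0.01, -0.54, -0.52], 0.0)
0.7 0.6 0 ([-0.2, -0.69, -0.49], 0.0)
0.6 0.6 0 ([-0.4, -0.8, -0.4], 0.0)
0.7 0.7 -30 ([0.09, -0.84, -1.45], 0.0)
0.6 0.8 -60 ([0.31, -0.8, -2.16], 0.0)
0.5 0.8 -60 ([0.19, -1.02, -2.25], 0.0)
0.45 0.9 -85 ([0.28, -0.67, -2.43], 0.0)
0.5 1 -85 ([0.22, -0.41, -2.12], 0.0)
0.6 0.9 -85 ([0.48, -0.32, -2.28], 0.0)
0.55 0.8 -85 ([0.56, -0.54, -2.58], 0.0)
0.5 0.75 -85 ([0.61, -0.69, -2.79], 0.0)
0.5 0.65 -85 ([0.82, -0.72, -3.03], 0.0)
```

>>> send_rows(
  increments=[
    [[0, 0, -0.1], [0, 0, 0], 1],
    [[0, 0, -0.25], [0, 0, 0], 1],
    [[0, 0, -0.45], [0, 0, 0], 1],
    [[0, 0, -0.65], [0, 0, 0], 1],
    [[0, 0, -0.9], [0, 0, 0], 1],
  ],
)

```text
t: 7.25
tool_pos: [0.4463, 0.3746, 0.238]
ee_rot: [0.002, 0.422, 0.907, -0.001]
contact_force: [0.1, 0.9, -3.1]
gripper_width: 0.0339
finger_force: 100.1
```

>>> send_rows(
  increments=[
    [[0, 0, -0.25], [0, 0, 0], 1],
    [[0, 0, -0.5], [0, 0, 0], 1],
    [[0, 0, -0.7], [0, 0, 0], 1],
    [[0, 0, -0.85], [0, 0, 0], 1],
    [[0, 0, -0.9], [0, 0, 0], 1],
  ],
)

```text
t: 7.75
tool_pos: [0.4466, 0.3756, 0.3294]
ee_rot: [0.003, 0.422, 0.907, 0.0]
contact_force: [-0.1, 0.2, -4.5]
gripper_width: 0.0337
finger_force: 100.3
```

>>> send_rows(
  increments=[
    [[0, 0.1, -0.001], [-0.021, 0, 0], 1],
    [[0, 0.25, -0.007], [-0.053, 0, 0], 1],
    [[0, 0.46, -0.023], [-0.097, 0, 0], 1],
    [[0, 0.7, -0.055], [-0.148, 0, 0], 1],
    [[0, 0.944, -0.099], [-0.2, 0, 0], 1],
  ],
)

```text
t: 8.25
tool_pos: [0.5193, 0.4367, 0.336]
ee_rot: [0.047, 0.42, 0.902, 0.094]
contact_force: [0.0, 0.1, -3.9]
gripper_width: 0.0339
finger_force: 100.3
```

```bash
python3 - <<'E'
from h import *
chain([]); print(cur()[2]['joint_pos'].round(3), np.degrees(np.arcsin(-cur()[0].apply([0,0,1])[2])))
d=grab('scene','s2.png')
E
```

```text
p [0.5193, 0.4367, 0.336] q [0.7, 0.34, 0.37, 1.39, -0.01, 1.57] F [0.0, 0.1, -3.9] w 0.0339 ff 100.3 t 8.25
[ 0.702  0.338  0.367  1.389 -0.006  1.572] 77.91042979573241
```

View pics/s2.png

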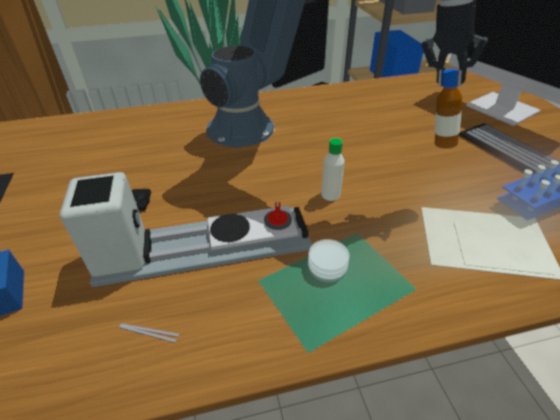

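The gripper holds the bottle upright by its cap at (448,80). A monitor stands behind it at the upper right, so I'm checking its clearance from the flip plane.

```bash
python3 - <<'E'
from h import *
for n in('scene','top'):
    d=dict(np.load(f'pics/{n}0.npz')); P=cloud(d); ok=d['depth']>0
    m=ok&(P[...,2]>.06)&(P[...,1]>.42)&(P[...,0]>-.2)&(P[...,0]<1.3)
    q=P[m]; print(n,len(q)); 
    # nearest to the flip plane at yaw 39.8
    u=np.array([np.cos(.70),np.sin(.70)]); a=q[:,:2]@u; b=q[:,:2]@[-u[1],u[0]]
    for lo in np.arange(-.2,1.3,.15):
        k=(a>lo)&(a<lo+.15); 
        if k.any(): print(round(lo,2),'lateral',b[k].min().round(2),b[k].max().round(2),'z',q[k,2].max().round(2))
E
```

```text
scene 10517
0.4 lateral 0.73 0.77 z 0.35
0.55 lateral 0.68 0.75 z 0.38
0.7 lateral 0.63 0.73 z 0.4
0.85 lateral 0.05 0.64 z 0.25
top 1270
0.85 lateral 0.05 0.18 z 0.12
```

>>> send_rows(
  increments=[
    [[0, 0.317, -0.011], [-0.067, 0, 0], 1],
    [[0, 0.632, -0.044], [-0.133, 0, 0], 1],
    [[0, 0.944, -0.099], [-0.2, 0, 0], 1],
  ],
)

```text
t: 8.6
tool_pos: [0.5882, 0.4948, 0.3652]
ee_rot: [0.091, 0.412, 0.887, 0.188]
contact_force: [-0.1, -0.3, -4.7]
gripper_width: 0.0339
finger_force: 100.9
```

>>> send_rows(
  increments=[
    [[0, 0.317, -0.011], [-0.067, 0, 0], 1],
    [[0, 0.632, -0.044], [-0.133, 0, 0], 1],
    [[0, 0.944, -0.099], [-0.2, 0, 0], 1],
  ],
)

```text
t: 8.9
tool_pos: [0.6508, 0.5478, 0.4124]
ee_rot: [0.133, 0.401, 0.862, 0.279]
contact_force: [0.8, 0.2, -3.6]
gripper_width: 0.034
finger_force: 100.8
```

>>> send_rows(
  increments=[
    [[0, 0.317, -0.011], [-0.067, 0, 0], 1],
    [[0, 0.632, -0.044], [-0.133, 0, 0], 1],
    [[0, 0.944, -0.099], [-0.2, 0, 0], 1],
  ],
)

```text
t: 9.2
tool_pos: [0.7045, 0.5934, 0.4755]
ee_rot: [0.174, 0.385, 0.829, 0.367]
contact_force: [1.1, 0.8, -3.8]
gripper_width: 0.0336
finger_force: 101.0
```

>>> send_rows(
  increments=[
    [[0, 0.317, -0.011], [-0.067, 0, 0], 1],
    [[0, 0.632, -0.044], [-0.133, 0, 0], 1],
    [[0, 0.944, -0.099], [-0.2, 0, 0], 1],
  ],
)

```text
t: 9.5
tool_pos: [0.7469, 0.6297, 0.5521]
ee_rot: [0.213, 0.364, 0.786, 0.452]
contact_force: [1.1, 0.4, -3.6]
gripper_width: 0.0337
finger_force: 101.1
```

>>> send_rows(
  increments=[
    [[0, 0.317, -0.011], [-0.067, 0, 0], 1],
    [[0, 0.632, -0.044], [-0.133, 0, 0], 1],
    [[0, 0.944, -0.099], [-0.2, 0, 0], 1],
  ],
)

```text
t: 9.8
tool_pos: [0.7762, 0.6549, 0.6385]
ee_rot: [0.25, 0.34, 0.734, 0.531]
contact_force: [0.4, -0.4, -2.9]
gripper_width: 0.0339
finger_force: 101.1
```

>>> send_rows(
  increments=[
    [[0, 0.317, -0.011], [-0.067, 0, 0], 1],
    [[0, 0.632, -0.044], [-0.133, 0, 0], 1],
    [[0, 0.944, -0.099], [-0.2, 0, 0], 1],
  ],
)

```text
t: 10.1
tool_pos: [0.791, 0.6681, 0.7312]
ee_rot: [0.284, 0.312, 0.675, 0.605]
contact_force: [0.8, -0.5, -3.3]
gripper_width: 0.0341
finger_force: 101.2
```

```bash
python3 - <<'E'
from h import *
chain([]); print(cur()[2]['joint_pos'].round(3), np.degrees(np.arcsin(-cur()[0].apply([0,0,1])[2])))
E
```

```text
p [0.791, 0.6681, 0.7312] q [0.7, 0.35, 0.41, 0.16, -0.0, 1.57] F [0.8, -0.5, -3.3] w 0.0341 ff 101.2 t 10.1
[ 0.703  0.353  0.406  0.159 -0.004  1.565] 6.070691172101176
```

>>> send_rows(
  increments=[
    [[0, 0.317, -0.011], [-0.067, 0, 0], 1],
    [[0, 0.632, -0.044], [-0.133, 0, 0], 1],
    [[0, 0.944, -0.099], [-0.2, 0, 0], 1],
  ],
)

```text
t: 10.4
tool_pos: [0.7908, 0.6686, 0.8262]
ee_rot: [0.315, 0.281, 0.608, 0.672]
contact_force: [0.7, 1.0, -2.8]
gripper_width: 0.0336
finger_force: 101.3
```

>>> send_rows(
  increments=[
    [[0, 0.317, -0.011], [-0.067, 0, 0], 1],
    [[0, 0.632, -0.044], [-0.133, 0, 0], 1],
    [[0, 0.944, -0.099], [-0.2, 0, 0], 1],
  ],
)

```text
t: 10.7
tool_pos: [0.7754, 0.6563, 0.9192]
ee_rot: [0.343, 0.246, 0.534, 0.732]
contact_force: [0.6, 0.1, -4.5]
gripper_width: 0.0337
finger_force: 101.4
```

>>> send_rows(
  increments=[
    [[0, 0.317, -0.011], [-0.067, 0, 0], 1],
    [[0, 0.632, -0.044], [-0.133, 0, 0], 1],
    [[0, 0.944, -0.099], [-0.2, 0, 0], 1],
  ],
)

```text
t: 11.0
tool_pos: [0.7454, 0.6318, 1.0062]
ee_rot: [0.367, 0.209, 0.455, 0.784]
contact_force: [0.1, 0.0, -3.3]
gripper_width: 0.0338
finger_force: 101.5
```

>>> send_rows(
  increments=[
    [[0, 0.317, -0.011], [-0.067, 0, 0], 1],
    [[0, 0.632, -0.044], [-0.133, 0, 0], 1],
    [[0, 0.944, -0.099], [-0.2, 0, 0], 1],
  ],
)

```text
t: 11.3
tool_pos: [0.7024, 0.5962, 1.0833]
ee_rot: [0.387, 0.169, 0.37, 0.828]
contact_force: [0.3, -0.6, -3.8]
gripper_width: 0.0338
finger_force: 101.5
```

>>> send_rows(
  increments=[
    [[0, 0.317, -0.011], [-0.067, 0, 0], 1],
    [[0, 0.632, -0.044], [-0.133, 0, 0], 1],
    [[0, 0.944, -0.099], [-0.2, 0, 0], 1],
  ],
)

```text
t: 11.6
tool_pos: [0.6478, 0.5509, 1.1472]
ee_rot: [0.402, 0.128, 0.281, 0.862]
contact_force: [-0.1, -0.2, -3.3]
gripper_width: 0.034
finger_force: 101.6
```

>>> send_rows(
  increments=[
    [[0, 0.317, -0.011], [-0.067, 0, 0], 1],
    [[0, 0.632, -0.044], [-0.133, 0, 0], 1],
    [[0, 0.944, -0.099], [-0.2, 0, 0], 1],
  ],
)

```text
t: 11.9
tool_pos: [0.5845, 0.4979, 1.1949]
ee_rot: [0.414, 0.085, 0.189, 0.887]
contact_force: [0.3, 0.4, -2.8]
gripper_width: 0.0341
finger_force: 101.6
```

>>> send_rows(
  increments=[
    [[0, 0.317, -0.011], [-0.067, 0, 0], 1],
    [[0, 0.632, -0.044], [-0.133, 0, 0], 1],
    [[0, 0.944, -0.099], [-0.2, 0, 0], 1],
  ],
)

```text
t: 12.2
tool_pos: [0.5149, 0.4396, 1.2245]
ee_rot: [0.42, 0.041, 0.095, 0.902]
contact_force: [0.7, 0.6, -3.7]
gripper_width: 0.0343
finger_force: 101.7
```

>>> send_rows(
  increments=[
    [[0, 0.317, -0.011], [-0.067, 0, 0], 1],
    [[0, 0.57, -0.036], [-0.12, 0, 0], 1],
    [[0, 0.77, -0.065], [-0.163, 0, 0], 1],
    [[0, 0.9, -0.09], [-0.19, 0, 0], 1],
    [[0, 0.944, -0.099], [-0.2, 0, 0], 1],
  ],
)

```text
t: 12.7
tool_pos: [0.4423, 0.3786, 1.2351]
ee_rot: [0.422, -0.003, 0.0, 0.906]
contact_force: [0.2, 0.2, -3.3]
gripper_width: 0.0343
finger_force: 101.7
```

```bash
python3 - <<'E'
from h import *
chain([]); print(cur()[2]['joint_pos'].round(3), np.degrees(np.arcsin(-cur()[0].apply([0,0,1])[2])))
E
```

```text
p [0.4423, 0.3786, 1.2351] q [0.7, 0.34, 0.41, -1.5, 0.01, 1.56] F [0.2, 0.2, -3.3] w 0.0343 ff 101.7 t 12.7
[ 0.705  0.338  0.411 -1.499  0.006  1.565] -89.65470565524912
```

>>> send_rows(
  increments=[
    [[0, 0, 0], [0, 0, 0], 1],
    [[0, 0, 0], [0, 0, 0], 1],
    [[0, 0, 0], [0, 0, 0], 1],
    [[0, 0, 0], [0, 0, 0], 1],
    [[0, 0, 0], [0, 0, 0], 1],
  ],
)

```text
t: 13.2
tool_pos: [0.4428, 0.3791, 1.2353]
ee_rot: [0.422, -0.003, 0.001, 0.906]
contact_force: [0.1, -0.4, -2.9]
gripper_width: 0.0342
finger_force: 101.7
```

>>> send_rows(
  increments=[
    [[0, 0, 0], [0, 0, 0], 1],
    [[0, 0, 0], [0, 0, 0], 1],
    [[0, 0, 0], [0, 0, 0], 1],
    [[0, 0, 0], [0, 0, 0], 1],
    [[0, 0, 0], [0, 0, 0], 1],
  ],
)

```text
t: 13.7
tool_pos: [0.4426, 0.3789, 1.2354]
ee_rot: [0.422, -0.003, 0.001, 0.906]
contact_force: [0.4, -0.6, -2.9]
gripper_width: 0.0336
finger_force: 101.7
```

>>> send_rows(
  increments=[
    [[0, 0, 0], [0, 0, 0], 1],
    [[0, 0, 0], [0, 0, 0], 1],
    [[0, 0, 0], [0, 0, 0], 1],
    [[0, 0, 0], [0, 0, 0], 1],
    [[0, 0, 0], [0, 0, 0], 1],
  ],
)

```text
t: 14.2
tool_pos: [0.4426, 0.3789, 1.2354]
ee_rot: [0.422, -0.003, 0.001, 0.906]
contact_force: [0.5, -0.2, -3.8]
gripper_width: 0.0341
finger_force: 101.7
```

>>> send_rows(
  increments=[
    [[0, 0, 0], [0, 0, 0], 1],
    [[0, 0, 0], [0, 0, 0], 1],
    [[0, 0, 0], [0, 0, 0], 1],
    [[0, 0, 0], [0, 0, 0], 1],
    [[0, 0, 0], [0, 0, 0], 1],
  ],
)

```text
t: 14.7
tool_pos: [0.4426, 0.3789, 1.2354]
ee_rot: [0.422, -0.003, 0.001, 0.906]
contact_force: [-0.5, -0.4, -3.6]
gripper_width: 0.0338
finger_force: 101.7
```

>>> send_rows(
  increments=[
    [[0, -0.1, -0.001], [0.021, 0, 0], 1],
    [[0, -0.25, -0.007], [0.053, 0, 0], 1],
    [[0, -0.46, -0.023], [0.097, 0, 0], 1],
    [[0, -0.7, -0.055], [0.148, 0, 0], 1],
    [[0, -0.944, -0.099], [0.2, 0, 0], 1],
  ],
)

```text
t: 15.2
tool_pos: [0.5164, 0.4408, 1.2251]
ee_rot: [0.42, 0.042, 0.097, 0.901]
contact_force: [0.1, -0.1, -2.9]
gripper_width: 0.0338
finger_force: 101.7
```

>>> send_rows(
  increments=[
    [[0, -0.317, -0.011], [0.067, 0, 0], 1],
    [[0, -0.632, -0.044], [0.133, 0, 0], 1],
    [[0, -0.944, -0.099], [0.2, 0, 0], 1],
  ],
)

```text
t: 15.5
tool_pos: [0.5861, 0.4993, 1.1949]
ee_rot: [0.413, 0.086, 0.192, 0.886]
contact_force: [-0.1, 0.3, -3.1]
gripper_width: 0.0337
finger_force: 101.7
```

>>> send_rows(
  increments=[
    [[0, -0.317, -0.011], [0.067, 0, 0], 1],
    [[0, -0.632, -0.044], [0.133, 0, 0], 1],
    [[0, -0.944, -0.099], [0.2, 0, 0], 1],
  ],
)

```text
t: 15.8
tool_pos: [0.6494, 0.5521, 1.1467]
ee_rot: [0.402, 0.129, 0.284, 0.861]
contact_force: [0.6, 0.8, -2.8]
gripper_width: 0.034
finger_force: 101.7
```

>>> send_rows(
  increments=[
    [[0, -0.317, -0.011], [0.067, 0, 0], 1],
    [[0, -0.632, -0.044], [0.133, 0, 0], 1],
    [[0, -0.944, -0.099], [0.2, 0, 0], 1],
  ],
)

```text
t: 16.1
tool_pos: [0.7035, 0.5971, 1.0824]
ee_rot: [0.386, 0.171, 0.372, 0.826]
contact_force: [-0.3, -0.5, -3.4]
gripper_width: 0.0336
finger_force: 101.9
```

>>> send_rows(
  increments=[
    [[0, -0.317, -0.011], [0.067, 0, 0], 1],
    [[0, -0.632, -0.044], [0.133, 0, 0], 1],
    [[0, -0.944, -0.099], [0.2, 0, 0], 1],
  ],
)

```text
t: 16.4
tool_pos: [0.7464, 0.6325, 1.0049]
ee_rot: [0.366, 0.21, 0.457, 0.783]
contact_force: [1.0, -0.4, -2.8]
gripper_width: 0.0335
finger_force: 102.0
```

>>> send_rows(
  increments=[
    [[0, -0.317, -0.011], [0.067, 0, 0], 1],
    [[0, -0.632, -0.044], [0.133, 0, 0], 1],
    [[0, -0.944, -0.099], [0.2, 0, 0], 1],
  ],
)

```text
t: 16.7
tool_pos: [0.7759, 0.6567, 0.9177]
ee_rot: [0.342, 0.247, 0.536, 0.731]
contact_force: [0.3, -0.2, -3.6]
gripper_width: 0.0339
finger_force: 101.9
```

>>> send_rows(
  increments=[
    [[0, -0.317, -0.011], [0.067, 0, 0], 1],
    [[0, -0.632, -0.044], [0.133, 0, 0], 1],
    [[0, -0.944, -0.099], [0.2, 0, 0], 1],
  ],
)

```text
t: 17.0
tool_pos: [0.7908, 0.6686, 0.8245]
ee_rot: [0.314, 0.282, 0.61, 0.671]
contact_force: [0.5, 0.6, -3.7]
gripper_width: 0.0339
finger_force: 101.5
```

>>> send_rows(
  increments=[
    [[0, -0.317, -0.011], [0.067, 0, 0], 1],
    [[0, -0.632, -0.044], [0.133, 0, 0], 1],
    [[0, -0.944, -0.099], [0.2, 0, 0], 1],
  ],
)

```text
t: 17.3
tool_pos: [0.7907, 0.6677, 0.7295]
ee_rot: [0.283, 0.313, 0.677, 0.603]
contact_force: [-0.1, 1.0, -3.5]
gripper_width: 0.0338
finger_force: 101.3
```

```bash
python3 - <<'E'
from h import *
chain([]); print(cur()[2]['joint_pos'].round(3), np.degrees(np.arcsin(-cur()[0].apply([0,0,1])[2])))
E
```

```text
p [0.7907, 0.6677, 0.7295] q [0.7, 0.35, 0.41, 0.17, -0.0, 1.57] F [-0.1, 1.0, -3.5] w 0.0338 ff 101.3 t 17.3
[ 0.702  0.353  0.409  0.168 -0.004  1.565] 6.441657099201914
```

Seven more 12° calls bring it back to pointing down.

>>> send_rows(
  increments=[
    [[0, -0.317, -0.011], [0.067, 0, 0], 1],
    [[0, -0.632, -0.044], [0.133, 0, 0], 1],
    [[0, -0.944, -0.099], [0.2, 0, 0], 1],
  ],
)

```text
t: 17.6
tool_pos: [0.7754, 0.6542, 0.6369]
ee_rot: [0.249, 0.341, 0.736, 0.529]
contact_force: [0.6, -0.0, -3.7]
gripper_width: 0.0339
finger_force: 101.2
```

>>> send_rows(
  increments=[
    [[0, -0.317, -0.011], [0.067, 0, 0], 1],
    [[0, -0.632, -0.044], [0.133, 0, 0], 1],
    [[0, -0.944, -0.099], [0.2, 0, 0], 1],
  ],
)

```text
t: 17.9
tool_pos: [0.7457, 0.6286, 0.5506]
ee_rot: [0.212, 0.365, 0.787, 0.449]
contact_force: [0.5, 0.1, -4.0]
gripper_width: 0.0343
finger_force: 101.2
```

>>> send_rows(
  increments=[
    [[0, -0.317, -0.011], [0.067, 0, 0], 1],
    [[0, -0.632, -0.044], [0.133, 0, 0], 1],
    [[0, -0.944, -0.099], [0.2, 0, 0], 1],
  ],
)

```text
t: 18.2
tool_pos: [0.7029, 0.592, 0.4745]
ee_rot: [0.173, 0.385, 0.83, 0.365]
contact_force: [0.2, -0.1, -4.1]
gripper_width: 0.0341
finger_force: 101.1
```

>>> send_rows(
  increments=[
    [[0, -0.317, -0.011], [0.067, 0, 0], 1],
    [[0, -0.632, -0.044], [0.133, 0, 0], 1],
    [[0, -0.944, -0.099], [0.2, 0, 0], 1],
  ],
)

```text
t: 18.5
tool_pos: [0.649, 0.5462, 0.4117]
ee_rot: [0.132, 0.401, 0.863, 0.276]
contact_force: [0.4, -0.3, -3.4]
gripper_width: 0.0337
finger_force: 101.0
```

>>> send_rows(
  increments=[
    [[0, -0.317, -0.011], [0.067, 0, 0], 1],
    [[0, -0.632, -0.044], [0.133, 0, 0], 1],
    [[0, -0.944, -0.099], [0.2, 0, 0], 1],
  ],
)

```text
t: 18.8
tool_pos: [0.5861, 0.4931, 0.365]
ee_rot: [0.089, 0.413, 0.887, 0.185]
contact_force: [0.1, 0.6, -3.4]
gripper_width: 0.034
finger_force: 100.9
```

>>> send_rows(
  increments=[
    [[0, -0.317, -0.011], [0.067, 0, 0], 1],
    [[0, -0.632, -0.044], [0.133, 0, 0], 1],
    [[0, -0.944, -0.099], [0.2, 0, 0], 1],
  ],
)

```text
t: 19.1
tool_pos: [0.5172, 0.4349, 0.3364]
ee_rot: [0.046, 0.42, 0.902, 0.091]
contact_force: [0.1, 0.0, -4.0]
gripper_width: 0.0337
finger_force: 100.9
```

>>> send_rows(
  increments=[
    [[0, -0.317, -0.011], [0.067, 0, 0], 1],
    [[0, -0.57, -0.036], [0.12, 0, 0], 1],
    [[0, -0.77, -0.065], [0.163, 0, 0], 1],
    [[0, -0.9, -0.09], [0.19, 0, 0], 1],
    [[0, -0.944, -0.099], [0.2, 0, 0], 1],
  ],
)

```text
t: 19.6
tool_pos: [0.4461, 0.3751, 0.3274]
ee_rot: [0.002, 0.422, 0.907, -0.002]
contact_force: [-0.4, 0.1, -3.8]
gripper_width: 0.0343
finger_force: 100.9
```

```bash
python3 - <<'E'
from h import *
r,p,s=cur()
# bottle in hand: cap and body seen from both fixed cameras
u=p[:2]; print('p',p)
for n in ('scene','top'):
    d=grab(n,n+'3.png'); P=cloud(d); ok=d['depth']>0
    rr=np.hypot(P[...,0]-u[0],P[...,1]-u[1])<.06
    zb=P[...,2]
    for nm,lo,hi in (('low',-.145,-.11),('mid',-.10,-.05),('cap',0,.04)):
        m=ok&rr&(zb>p[2]+lo)&(zb<p[2]+hi); q=P[m]
        if len(q)>8:
            A=np.c_[2*q[:,:2],np.ones(len(q))]; c=np.linalg.lstsq(A,(q[:,:2]**2).sum(1),rcond=None)[0]
            print(n,nm,len(q),'fit',c[:2].round(4),np.sqrt(c[2]+c[:2]@c[:2]).round(4),'zmin',q[:,2].min().round(3))
yaws=np.linspace(39.9,-11.4,6)[1:]
w=[(tool(y,90,90),cyl(.585-.007*i/5,y,.333)) for i,y in enumerate(yaws,1)]
w.append((tool(-11.4,90,90),[.5655,-.114,.26]))
w.append((tool(-11.4,90,90),[.5655,-.114,.215]))
chain(w)
E
```

```text
p [0.4460975  0.37505948 0.3274024 ]
scene low 257 fit [0.4481 0.3738] 0.0269 zmin 0.182
scene mid 414 fit [0.4487 0.3738] 0.0269 zmin 0.227
scene cap 444 fit [0.4476 0.3771] 0.0218 zmin 0.328
top low 118 fit [0.448  0.3746] 0.0274 zmin 0.183
top mid 232 fit [0.4482 0.3748] 0.0279 zmin 0.228
top cap 234 fit [0.4434 0.3766] 0.0213 zmin 0.331
p [0.4468, 0.3757, 0.3275] q [0.7, 0.33, 0.37, 1.6, -0.01, 1.57] F [1.6, -0.0, -3.2] w 0.0339 ff 100.9 t 19.7
[-1.06, -0.1, -0.05] [0.0, 0.01, 0.17] rows 2.1 TOO BIG
[-1.03, -0.11, -0.0] [0.0, -0.0, 0.17] rows 2.1 TOO BIG
[-1.04, -0.11, -0.01] [-0.0, -0.0, 0.18] rows 2.1 TOO BIG
[-1.03, -0.1, -0.01] [-0.0, -0.0, 0.17] rows 2.1 TOO BIG
[-1.03, -0.11, -0.0] [-0.0, -0.0, 0.17] rows 2.1 TOO BIG
[-0.0, -0.01, 0.73] [-0.0, -0.0, -0.0] rows 1.5 
[-0.0, 0.0, 0.45] [-0.0, -0.0, -0.0] rows 0.9
```

```bash
python3 - <<'E'
from h import *
yaws=np.linspace(39.9,-11.4,7)[1:]
w=[(tool(39.9,90,90),[.4465,.375,.365])]+[(tool(y,90,90),cyl(.584-.008*i/6,y,.365)) for i,y in enumerate(yaws,1)]
T=[.5652,-.112]
w+=[(tool(-11.4,90,90),[*T,.30]),(tool(-11.4,90,90),[*T,.215])]
chain(w)
E
```

```text
p [0.4468, 0.3757, 0.3275] q [0.7, 0.33, 0.37, 1.6, -0.01, 1.57] F [1.6, -0.0, -3.2] w 0.0339 ff 100.9 t 19.7
[-0.01, -0.01, -0.38] [0.0, 0.01, 0.0] rows 0.8 
[-0.87, -0.07, 0.0] [0.0, -0.0, 0.15] rows 1.7 
[-0.87, -0.07, -0.0] [0.0, -0.0, 0.14] rows 1.7 
[-0.86, -0.08, -0.01] [-0.0, -0.0, 0.14] rows 1.7 
[-0.86, -0.07, -0.0] [-0.0, -0.0, 0.14] rows 1.7 
[-0.86, -0.08, -0.01] [-0.0, -0.0, 0.15] rows 1.7 
[-0.86, -0.08, 0.0] [-0.0, -0.0, 0.14] rows 1.7 
[0.02, 0.01, 0.65] [-0.0, -0.0, -0.0] rows 1.3 
[-0.0, -0.0, 0.85] [-0.0, -0.0, -0.0] rows 1.7
```

>>> send_rows(
  increments=[
    [[0, 0, -0.15], [0, 0, 0], 1],
    [[-0.01, -0.01, -0.3], [0, 0.01, 0], 1],
    [[-0.01, -0.01, -0.38], [0, 0.01, 0], 1],
  ],
)

```text
t: 20.0
tool_pos: [0.447, 0.3746, 0.3666]
ee_rot: [-0.002, 0.422, 0.906, 0.002]
contact_force: [0.3, -0.1, -3.2]
gripper_width: 0.0342
finger_force: 101.2
```

>>> send_rows(
  increments=[
    [[-0.15, -0.01, 0], [0, 0, 0.03], 1],
    [[-0.38, -0.03, 0], [0, 0, 0.07], 1],
    [[-0.62, -0.05, 0], [0, 0, 0.11], 1],
    [[-0.87, -0.07, 0], [0, 0, 0.15], 1],
  ],
)

```text
t: 20.4
tool_pos: [0.4979, 0.3021, 0.3643]
ee_rot: [-0.002, 0.493, 0.87, 0.001]
contact_force: [1.6, -0.2, -3.4]
gripper_width: 0.0341
finger_force: 101.3
```

>>> send_rows(
  increments=[
    [[-0.29, -0.01, 0], [0, 0, 0.05], 1],
    [[-0.58, -0.04, 0], [0, 0, 0.1], 1],
    [[-0.87, -0.07, 0], [0, 0, 0.14], 1],
  ],
)

```text
t: 20.7
tool_pos: [0.5368, 0.2234, 0.3638]
ee_rot: [-0.002, 0.556, 0.831, 0.001]
contact_force: [0.0, 0.1, -3.6]
gripper_width: 0.0338
finger_force: 101.3
```

>>> send_rows(
  increments=[
    [[-0.29, -0.01, 0], [0, 0, 0.05], 1],
    [[-0.58, -0.04, 0], [0, 0, 0.1], 1],
    [[-0.86, -0.08, -0.01], [0, 0, 0.14], 1],
  ],
)

```text
t: 21.0
tool_pos: [0.5624, 0.1407, 0.3643]
ee_rot: [-0.002, 0.615, 0.788, 0.001]
contact_force: [0.0, -0.9, -3.5]
gripper_width: 0.0336
finger_force: 101.3
```

>>> send_rows(
  increments=[
    [[-0.29, -0.01, 0], [0, 0, 0.05], 1],
    [[-0.58, -0.04, 0], [0, 0, 0.1], 1],
    [[-0.86, -0.07, 0], [0, 0, 0.14], 1],
  ],
)

```text
t: 21.3
tool_pos: [0.5764, 0.0556, 0.3641]
ee_rot: [-0.002, 0.671, 0.741, 0.0]
contact_force: [0.4, 0.3, -3.5]
gripper_width: 0.0341
finger_force: 101.3
```

>>> send_rows(
  increments=[
    [[-0.29, -0.01, 0], [0, 0, 0.05], 1],
    [[-0.58, -0.04, 0], [0, 0, 0.1], 1],
    [[-0.86, -0.08, -0.01], [0, 0, 0.15], 1],
  ],
)

```text
t: 21.6
tool_pos: [0.577, -0.0308, 0.3645]
ee_rot: [-0.002, 0.727, 0.686, 0.0]
contact_force: [0.2, 0.2, -3.4]
gripper_width: 0.0341
finger_force: 101.3
```

>>> send_rows(
  increments=[
    [[-0.25, -0.01, 0], [0, 0, 0.05], 1],
    [[-0.48, -0.03, 0], [0, 0, 0.08], 1],
    [[-0.68, -0.05, 0], [0, 0, 0.11], 1],
    [[-0.8, -0.07, 0], [0, 0, 0.13], 1],
    [[-0.86, -0.08, 0], [0, 0, 0.14], 1],
  ],
)

```text
t: 22.1
tool_pos: [0.5639, -0.1156, 0.3647]
ee_rot: [-0.002, 0.775, 0.631, 0.0]
contact_force: [-0.3, 0.7, -3.8]
gripper_width: 0.0339
finger_force: 101.3
```

>>> send_rows(
  increments=[
    [[0.02, 0.01, 0.2], [0, 0, 0], 1],
    [[0.02, 0.01, 0.4], [0, 0, 0], 1],
    [[0.02, 0.01, 0.55], [0, 0, 0], 1],
    [[0.02, 0.01, 0.65], [0, 0, 0], 1],
    [[0.02, 0.01, 0.65], [0, 0, 0], 1],
  ],
)

```text
t: 22.6
tool_pos: [0.5649, -0.1118, 0.2988]
ee_rot: [-0.003, 0.775, 0.633, -0.0]
contact_force: [0.0, 0.1, -3.7]
gripper_width: 0.0339
finger_force: 101.0
```

```bash
python3 - <<'E'
from h import *
r,p,s=cur(); u=p[:2]
for n in ('scene','top'):
    d=grab(n,n+'4.png'); P=cloud(d); ok=d['depth']>0
    rr=np.hypot(P[...,0]-u[0],P[...,1]-u[1])<.045; zb=P[...,2]
    for nm,lo,hi in (('low',-.145,-.11),('mid',-.10,-.05)):
        m=ok&rr&(zb>p[2]+lo)&(zb<p[2]+hi); q=P[m]
        A=np.c_[2*q[:,:2],np.ones(len(q))]; c=np.linalg.lstsq(A,(q[:,:2]**2).sum(1),rcond=None)[0]
        print(n,nm,len(q),'fit',c[:2].round(4),np.sqrt(c[2]+c[:2]@c[:2]).round(4),q[:,2].min().round(3))
    m=((zb>.043)&(zb<.057)&(P[...,0]>.35)&(P[...,0]<.7)&(P[...,1]>-.3)&(P[...,1]<.1)&ok).astype(np.uint8)
    nl,l,st,c=cv2.connectedComponentsWithStats(m); i=1+np.argmax(st[1:,4]); print('carr',[np.round(a,3) for a in cv2.minAreaRect(P[l==i][:,:2].astype(np.float32))])
chain([(tool(-11.4,90,90),[.5652,-.112,.225]),(tool(-11.4,90,90),[.5652,-.112,.201])])
E
```

```text
scene low 287 fit [ 0.5661 -0.1106] 0.0272 0.154
scene mid 489 fit [ 0.5661 -0.1113] 0.0277 0.199
carr [array([ 0.569, -0.059]), array([0.215, 0.108]), np.float64(88.373)]Traceback (most recent call last):
  File "<stdin>", line 9, in <module>
    return umr_minimum(a, axis, None, out, keepdims, initial, where)
ValueError: zero-size array to reduction operation minimum which has no identity
```

View pics/scene4.png

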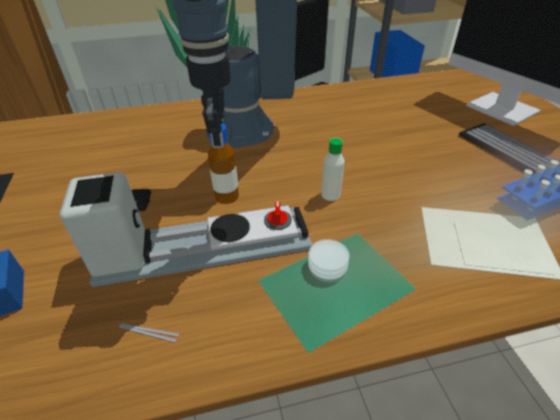

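The scene view shows the bottle upright above the pad at about (225,180). It fits 3 mm to the +y side, so I'm correcting that and lowering.

>>> send_rows(
  increments=[
    [[-0.03, 0, 0.2], [0, 0, 0], 1],
    [[-0.03, 0, 0.4], [0, 0, 0], 1],
    [[-0.03, 0, 0.6], [0, 0, 0], 1],
    [[-0.03, 0, 0.8], [0, 0, 0], 1],
    [[-0.03, 0, 0.9], [0, 0, 0], 1],
  ],
)

```text
t: 23.2
tool_pos: [0.5645, -0.1147, 0.2094]
ee_rot: [-0.003, 0.775, 0.632, 0.0]
contact_force: [0.7, -0.1, -4.7]
gripper_width: 0.0341
finger_force: 101.1
```

>>> send_rows(
  increments=[
    [[0, 0, 0.02], [0, 0, 0], 1],
    [[0, 0, 0.04], [0, 0, 0], 1],
    [[0, 0, 0.05], [0, 0, 0], 1],
    [[0, 0, 0.05], [0, 0, 0], 1],
  ],
)

```text
t: 23.6
tool_pos: [0.565, -0.1149, 0.2058]
ee_rot: [-0.002, 0.775, 0.632, 0.001]
contact_force: [0.3, -1.3, -3.4]
gripper_width: 0.0338
finger_force: 101.1
```

```bash
python3 - <<'E'
from h import *
chain([])
E
```

```text
p [0.565, -0.1149, 0.2058] q [-0.2, 0.34, 0.06, 1.3, 0.0, 1.57] F [0.3, -1.3, -3.4] w 0.0338 ff 101.1 t 23.6
```

Not in contact yet. I'm lowering in 1.5–2 mm steps.

>>> send_rows(
  increments=[
    [[0, 0, 0.01], [0, 0, 0], 1],
    [[0, 0, 0.025], [0, 0, 0], 1],
    [[0, 0, 0.025], [0, 0, 0], 1],
  ],
)

```text
t: 23.9
tool_pos: [0.5645, -0.1148, 0.2025]
ee_rot: [-0.002, 0.775, 0.632, 0.0]
contact_force: [0.2, 0.0, -4.4]
gripper_width: 0.0338
finger_force: 101.1
```

>>> send_rows(
  increments=[
    [[0, 0, 0.01], [0, 0, 0], 1],
    [[0, 0, 0.015], [0, 0, 0], 1],
    [[0, 0, 0.015], [0, 0, 0], 1],
  ],
)

```text
t: 24.2
tool_pos: [0.5647, -0.1147, 0.2018]
ee_rot: [-0.002, 0.775, 0.632, 0.001]
contact_force: [-2.5, 1.5, 4.6]
gripper_width: 0.0342
finger_force: 102.2
```

```bash
python3 - <<'E'
from h import *
chain([])
E
```

```text
p [0.5647, -0.1147, 0.2018] q [-0.2, 0.34, 0.05, 1.29, 0.0, 1.57] F [-2.5, 1.5, 4.6] w 0.0342 ff 102.2 t 24.2
```

Contact is made: the force rose to +4.6 N. I'm releasing and then retracting.

>>> send_rows(
  increments=[
    [[0, 0, 0], [0, 0, 0], 0.3],
    [[0, 0, 0], [0, 0, 0], 0],
    [[0, 0, 0], [0, 0, 0], -0.5],
    [[0, 0, 0], [0, 0, 0], -1],
    [[0, 0, 0], [0, 0, 0], -1],
  ],
  force=60,
)

```text
t: 24.7
tool_pos: [0.5646, -0.1148, 0.201]
ee_rot: [-0.002, 0.775, 0.632, 0.0]
contact_force: [-0.6, -0.1, -0.2]
gripper_width: 0.0835
finger_force: 0.0
```

>>> send_rows(
  increments=[
    [[0, 0, 0], [0, 0, 0], -1],
    [[0, 0, 0], [0, 0, 0], -1],
    [[0, 0, -0.2], [0, 0, 0], -1],
    [[0, 0, -0.5], [0, 0, 0], -1],
    [[0, 0, -0.9], [0, 0, 0], -1],
  ],
)

```text
t: 25.2
tool_pos: [0.564, -0.115, 0.2908]
ee_rot: [-0.004, 0.775, 0.632, -0.001]
contact_force: [1.3, -1.1, 0.8]
gripper_width: 0.0852
finger_force: 0.0
```

>>> send_rows(
  increments=[
    [[0, 0, -0.3], [0, 0, 0], -1],
    [[0, 0, -0.6], [0, 0, 0], -1],
    [[0, 0, -0.6], [0, 0, 0], -1],
  ],
)

```text
t: 25.5
tool_pos: [0.566, -0.1157, 0.355]
ee_rot: [0.0, 0.775, 0.632, 0.002]
contact_force: [0.6, -0.5, 0.1]
gripper_width: 0.0852
finger_force: 0.0
```

```bash
python3 - <<'E'
from h import *
d=grab('scene','scene5.png'); P=cloud(d); ok=d['depth']>0; x,y,z=P[...,0],P[...,1],P[...,2]
rr=np.hypot(x-.5655,y+.114)<.045
for lo,hi in ((.065,.1),(.11,.16),(.232,.24),(.2,.245)):
    q=P[ok&rr&(z>lo)&(z<hi)]; A=np.c_[2*q[:,:2],np.ones(len(q))]; c=np.linalg.lstsq(A,(q[:,:2]**2).sum(1),rcond=None)[0]
    print(len(q),c[:2].round(4),np.sqrt(c[2]+c[:2]@c[:2]).round(4),q[:,2].max().round(3))
hsv=cv2.cvtColor(d['image'],cv2.COLOR_RGB2HSV).astype(int);H,S=hsv[...,0],hsv[...,1]
red=((H<8)|(H>172))&(S>150)&(x>.5)&(x<.65)&(abs(y)<.06)&ok
q=P[red&(z>.087)&(z<.1)][:,:2].astype(np.float32); print('bar',cv2.minAreaRect(q)); q=P[red&(z>.054)&(z<.068)][:,:2].astype(np.float32); print('disc',cv2.minEnclosingCircle(q))
m=((z>.043)&(z<.057)&(x>.35)&(x<.7)&(y>-.3)&(y<.1)&ok).astype(np.uint8)
nl,l,st,c=cv2.connectedComponentsWithStats(m); i=1+np.argmax(st[1:,4]); print('carr',[np.round(a,3) for a in cv2.minAreaRect(P[l==i][:,:2].astype(np.float32))])
chain([])
E
```

```text
233 [ 0.5663 -0.1134] 0.0272 0.1
397 [ 0.566  -0.1134] 0.0275 0.16
130 [ 0.5671 -0.1137] 0.0128 0.236
308 [ 0.5688 -0.1135] 0.0141 0.236
bar ((0.5701097249984741, 0.0087828878313303), (0.012510817497968674, 0.046118613332509995), 76.90970611572266)
disc ((0.5688851475715637, 0.008272718638181686), 0.02613993175327778)
carr [array([ 0.567, -0.059]), array([0.215, 0.108]), np.float64(88.77)]
p [0.5657, -0.1156, 0.3528] q [-0.2, 0.33, 0.42, 1.66, 0.0, 1.57] F [0.3, -0.2, 0.4] w 0.085 ff 0.0 t 25.55
```

View pics/scene5.png

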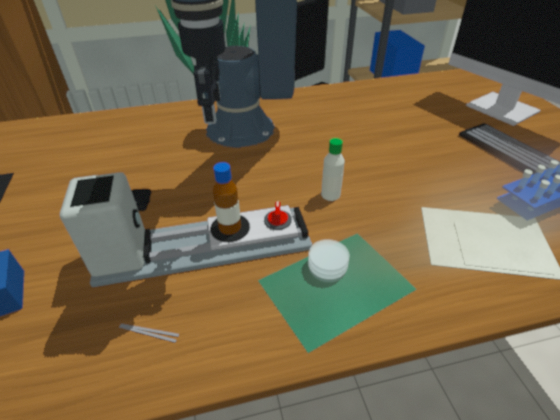

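The bottle stands in the middle of the pad, at pixel (227,205), fitted within about 1 mm. Next is the knob.

```bash
python3 - <<'E'
from h import *
K=[.5687,.0085]
f=lambda a,x,y,z:(tool(a,90,90),[x,y,z])
chain([f(-11.4+29.5,.568,-.07,.353),f(-11.4+59,.5685,-.03,.353),f(76.9,*K,.34),f(76.9,*K,.25),f(76.9,*K,.16),f(76.9,*K,.1),f(76.9,*K,.069)])
E
```

```text
p [0.5657, -0.1156, 0.3528] q [-0.2, 0.33, 0.42, 1.66, 0.0, 1.57] F [0.3, -0.2, 0.4] w 0.085 ff 0.0 t 25.55
[0.45, -0.07, -0.0] [0.0, -0.0, -0.49] rows 3.4 
[0.38, 0.13, 0.0] [0.0, -0.0, -0.5] rows 3.5 
[0.26, 0.29, 0.13] [0.0, -0.0, -0.48] rows 3.4 
[-0.0, -0.01, 0.9] [0.0, 0.0, -0.0] rows 1.8 
[0.0, -0.0, 0.9] [0.0, 0.0, -0.0] rows 1.8 
[0.0, -0.0, 0.6] [0.0, 0.0, -0.0] rows 1.2 
[0.0, -0.01, 0.31] [0.0, 0.0, -0.0] rows 0.6
```

>>> send_rows(
  increments=[
    [[0.1, -0.02, 0], [0, 0, -0.12], -1],
    [[0.22, -0.04, 0], [0, 0, -0.25], -1],
    [[0.34, -0.06, 0], [0, 0, -0.38], -1],
    [[0.45, -0.07, 0], [0, 0, -0.49], -1],
  ],
)

```text
t: 25.95
tool_pos: [0.5667, -0.0694, 0.3498]
ee_rot: [-0.003, 0.587, 0.81, 0.001]
contact_force: [0.6, -0.3, -0.1]
gripper_width: 0.0852
finger_force: 0.0
```

>>> send_rows(
  increments=[
    [[0.1, 0.03, 0], [0, 0, -0.13], -1],
    [[0.2, 0.06, 0], [0, 0, -0.26], -1],
    [[0.3, 0.1, 0], [0, 0, -0.39], -1],
    [[0.38, 0.13, 0], [0, 0, -0.5], -1],
  ],
)

```text
t: 26.35
tool_pos: [0.5674, -0.0292, 0.35]
ee_rot: [-0.003, 0.357, 0.934, 0.001]
contact_force: [-0.8, 0.2, -0.6]
gripper_width: 0.0856
finger_force: 0.0
```

>>> send_rows(
  increments=[
    [[0.07, 0.07, 0.03], [0, 0, -0.12], -1],
    [[0.14, 0.15, 0.06], [0, 0, -0.25], -1],
    [[0.2, 0.22, 0.1], [0, 0, -0.37], -1],
    [[0.26, 0.29, 0.13], [0, 0, -0.48], -1],
    [[0.26, 0.29, 0.13], [0, 0, -0.48], -1],
  ],
)

```text
t: 26.85
tool_pos: [0.5674, 0.0101, 0.3369]
ee_rot: [-0.003, 0.115, 0.993, 0.002]
contact_force: [0.2, 0.2, -0.3]
gripper_width: 0.0859
finger_force: 0.0
```

>>> send_rows(
  increments=[
    [[0, -0.01, 0.3], [0, 0, 0], -1],
    [[0, -0.01, 0.6], [0, 0, 0], -1],
    [[0, -0.01, 0.9], [0, 0, 0], -1],
    [[0, -0.01, 0.9], [0, 0, 0], -1],
  ],
)

```text
t: 27.25
tool_pos: [0.5651, 0.0082, 0.2445]
ee_rot: [-0.005, 0.118, 0.993, 0.001]
contact_force: [-0.3, 0.1, -0.8]
gripper_width: 0.0852
finger_force: 0.0
```

```bash
python3 - <<'E'
from h import *
d=grab('wrist','w5.png'); P=cloud(d); x,y,z=P[...,0],P[...,1],P[...,2]; ok=d['depth']>0
hsv=cv2.cvtColor(d['image'],cv2.COLOR_RGB2HSV).astype(int);H,S=hsv[...,0],hsv[...,1]
red=((H<8)|(H>172))&(S>150)&(x>.5)&(x<.65)&(abs(y)<.06)&ok
q=P[red&(z>.086)&(z<.1)]; print(len(q),'bar',cv2.minAreaRect(q[:,:2].astype(np.float32)),np.median(q[:,2])); q=P[red&(z>.054)&(z<.068)][:,:2].astype(np.float32); print('disc',cv2.minEnclosingCircle(q))
K=[.5687,.0085]
f=lambda a,x,y,z:(tool(a,90,90),[x,y,z])
chain([f(76.9,*K,.16),f(76.9,*K,.1),f(76.9,*K,.069)])
E
```

```text
618 bar ((0.5659298896789551, 0.008677985519170761), (0.013596943579614162, 0.048088639974594116), 76.2809066772461) 0.09159818370553424
disc ((0.5675676465034485, 0.008288037031888962), 0.026840602979063988)
p [0.5662, 0.0083, 0.247] q [0.01, 0.31, 0.13, 1.39, 0.0, 0.25] F [0.4, -0.2, 0.3] w 0.0853 ff 0.0 t 27.3
[-0.03, 0.01, 0.87] [0.0, -0.01, -0.01] rows 1.7 
[0.0, -0.01, 0.6] [0.0, 0.0, 0.0] rows 1.2 
[0.0, 0.0, 0.31] [0.0, 0.0, 0.0] rows 0.6
```

View pics/w5.png

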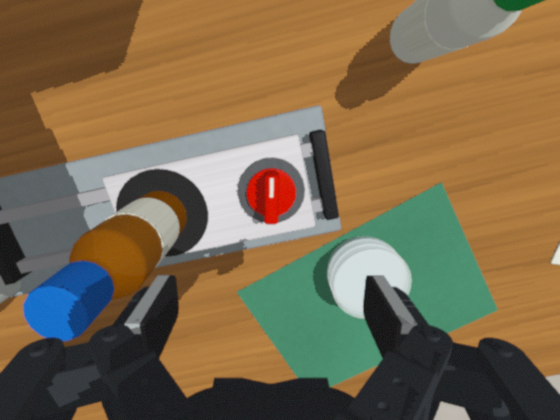

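The wrist view shows the knob at (271,192) with its bar square to the closing line. The bottle stands well clear to the left. Descending to grip.

>>> send_rows(
  increments=[
    [[-0.01, 0, 0.3], [0, 0, 0], -1],
    [[-0.01, 0, 0.6], [0, 0, 0], -1],
    [[-0.01, 0, 0.87], [0, 0, 0], -1],
    [[-0.01, 0, 0.87], [0, 0, 0], -1],
  ],
)

```text
t: 27.7
tool_pos: [0.5672, 0.0086, 0.1601]
ee_rot: [-0.003, 0.117, 0.993, 0.002]
contact_force: [-0.6, -0.3, -0.2]
gripper_width: 0.0854
finger_force: 0.0
```

>>> send_rows(
  increments=[
    [[0, 0, 0.25], [0, 0, 0], -1],
    [[0, 0, 0.45], [0, 0, 0], -1],
    [[0, 0, 0.6], [0, 0, 0], -1],
    [[0, 0, 0.6], [0, 0, 0], -1],
  ],
)

```text
t: 28.1
tool_pos: [0.5684, 0.0089, 0.1022]
ee_rot: [-0.002, 0.117, 0.993, 0.002]
contact_force: [0.2, -0.2, 0.5]
gripper_width: 0.0855
finger_force: 0.0
```

```bash
python3 - <<'E'
from h import *
K=[.5675,.0085]
f=lambda a,x,y,z:(tool(a,90,90),[x,y,z])
chain([f(76.6,*K,.070)])
E
```

```text
p [0.5684, 0.0089, 0.1022] q [0.01, 0.38, -0.14, 1.05, 0.0, 0.25] F [0.2, -0.2, 0.5] w 0.0855 ff 0.0 t 28.1
[0.01, -0.01, 0.32] [0.0, -0.0, -0.0] rows 0.6
```

>>> send_rows(
  increments=[
    [[0, 0, 0.15], [0, 0, 0], -1],
    [[0, 0, 0.28], [0, 0, 0], -1],
    [[0, 0, 0.31], [0, 0, 0], -1],
    [[0, 0, 0.31], [0, 0, 0], -1],
  ],
)

```text
t: 28.5
tool_pos: [0.5689, 0.0091, 0.072]
ee_rot: [-0.001, 0.116, 0.993, 0.002]
contact_force: [0.1, -0.3, -0.1]
gripper_width: 0.0857
finger_force: 0.0
```

>>> send_rows(
  increments=[
    [[0, 0, 0], [0, 0, 0], 0.3],
    [[0, 0, 0], [0, 0, 0], 0.5],
    [[0, 0, 0], [0, 0, 0], 0.7],
    [[0, 0, 0], [0, 0, 0], 1],
    [[0, 0, 0], [0, 0, 0], 1],
  ],
  force=40,
)

```text
t: 29.0
tool_pos: [0.568, 0.0091, 0.0708]
ee_rot: [-0.001, 0.116, 0.993, 0.002]
contact_force: [-4.1, 7.4, 14.3]
gripper_width: 0.0136
finger_force: 44.9
```

>>> send_rows(
  increments=[
    [[0, 0, 0], [0, 0, 0], 1],
    [[0, 0, 0], [0, 0, 0], 1],
    [[0, 0, 0], [0, 0, 0], 1],
    [[0, 0, 0], [0, 0, 0], 1],
  ],
)

```text
t: 29.4
tool_pos: [0.568, 0.0091, 0.0709]
ee_rot: [-0.001, 0.116, 0.993, 0.002]
contact_force: [-1.7, 0.7, 5.9]
gripper_width: 0.0133
finger_force: 43.0
```

```bash
python3 - <<'E'
from h import *
r,p,s=cur(); u=np.array([np.sin(np.radians(1.2)),np.cos(np.radians(1.2)),0]); print('per 100mm toward head, tool:', r.inv().apply(-u).round(3)); chain([]); print(s['moment'])
E
```

```text
per 100mm toward head, tool: [-0.211 -0.978 -0.004]
p [0.568, 0.0091, 0.0709] q [0.01, 0.41, -0.19, 0.97, 0.0, 0.25] F [-1.7, 0.7, 5.9] w 0.0133 ff 43.0 t 29.4
[-0.14886088  0.43607027 -0.11244855]
```

>>> send_rows(
  increments=[
    [[-0.01, -0.03, 0], [0, 0, 0], 1],
    [[-0.02, -0.1, 0], [0, 0, 0], 1],
    [[-0.04, -0.2, 0], [0, 0, 0], 1],
    [[-0.06, -0.3, 0], [0, 0, 0], 1],
    [[-0.086, -0.4, 0], [0, 0, 0], 1],
  ],
)

```text
t: 29.9
tool_pos: [0.5672, -0.0314, 0.0708]
ee_rot: [-0.001, 0.116, 0.993, 0.003]
contact_force: [-3.5, 3.3, 7.7]
gripper_width: 0.0131
finger_force: 43.3
```

>>> send_rows(
  increments=[
    [[-0.02, -0.1, 0], [0, 0, 0], 1],
    [[-0.043, -0.2, 0], [0, 0, 0], 1],
    [[-0.065, -0.3, 0], [0, 0, 0], 1],
    [[-0.086, -0.38, 0], [0, 0, 0], 1],
    [[-0.092, -0.42, 0], [0, 0, 0], 1],
  ],
)

```text
t: 30.4
tool_pos: [0.5662, -0.075, 0.0708]
ee_rot: [-0.001, 0.116, 0.993, 0.002]
contact_force: [-3.3, 3.2, 8.6]
gripper_width: 0.0129
finger_force: 43.6
```

```bash
python3 - <<'E'
from h import *
r,p,s=cur(); chain([]); print(s['moment'])
d=grab('top','top6.png'); P=cloud(d); x,y,z=P[...,0],P[...,1],P[...,2]; ok=d['depth']>0
m=ok&(z>.225)&(z<.245)&(abs(x-.566)<.03)&(y<-.1)&(y>-.3); print('cap',P[m].mean(0),m.sum())
d=grab('scene','scene6.png')
E
```

```text
p [0.5662, -0.075, 0.0708] q [-0.13, 0.42, -0.18, 0.98, 0.0, 0.1] F [-3.3, 3.2, 8.6] w 0.0129 ff 43.6 t 30.4
[ 0.65006241  0.60518554 -0.0195626 ]
cap [ 0.56373327 -0.19526182  0.23554273] 212
```

View pics/scene6.png

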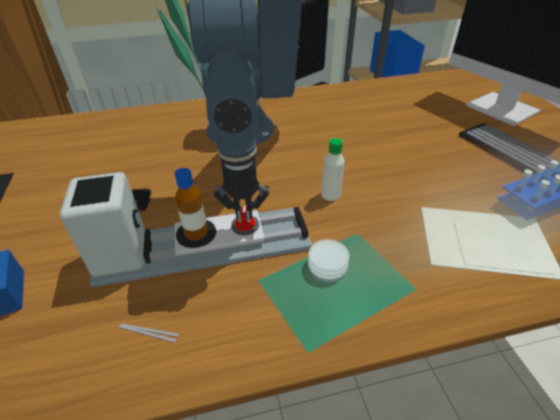

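The carriage and bottle ride along together. The bottle is upright at (190,212), and a gap remains to the stop at (148,243).

>>> send_rows(
  increments=[
    [[-0.01, -0.04, 0], [0, 0, 0], 1],
    [[-0.03, -0.12, 0], [0, 0, 0], 1],
    [[-0.045, -0.2, 0], [0, 0, 0], 1],
    [[-0.06, -0.27, 0], [0, 0, 0], 1],
    [[-0.065, -0.3, 0], [0, 0, 0], 1],
  ],
)

```text
t: 31.0
tool_pos: [0.5656, -0.1056, 0.0708]
ee_rot: [-0.001, 0.116, 0.993, 0.002]
contact_force: [-3.8, 3.8, 10.9]
gripper_width: 0.0128
finger_force: 43.8
```

>>> send_rows(
  increments=[
    [[-0.008, -0.04, 0], [0, 0, 0], 1],
    [[-0.016, -0.08, 0], [0, 0, 0], 1],
    [[-0.024, -0.11, 0], [0, 0, 0], 1],
    [[-0.026, -0.12, 0], [0, 0, 0], 1],
  ],
)

```text
t: 31.4
tool_pos: [0.5653, -0.1176, 0.0708]
ee_rot: [-0.001, 0.116, 0.993, 0.002]
contact_force: [-4.2, 2.6, 12.4]
gripper_width: 0.0128
finger_force: 43.9
```

```bash
python3 - <<'E'
from h import *
chain([])
E
```

```text
p [0.5653, -0.1176, 0.0708] q [-0.21, 0.42, -0.17, 0.98, 0.0, 0.03] F [-4.2, 2.6, 12.4] w 0.0128 ff 43.9 t 31.4
```

>>> send_rows(
  increments=[
    [[-0.008, -0.04, 0], [0, 0, 0], 1],
    [[-0.014, -0.07, 0], [0, 0, 0], 1],
    [[-0.017, -0.08, 0], [0, 0, 0], 1],
    [[-0.017, -0.08, 0], [0, 0, 0], 1],
  ],
)

```text
t: 31.8
tool_pos: [0.5652, -0.1259, 0.0708]
ee_rot: [-0.001, 0.116, 0.993, 0.002]
contact_force: [-3.6, 0.2, 11.2]
gripper_width: 0.0127
finger_force: 43.9
```

>>> send_rows(
  increments=[
    [[-0.006, -0.03, 0], [0, 0, 0], 1],
    [[-0.011, -0.05, 0], [0, 0, 0], 1],
    [[-0.013, -0.06, 0], [0, 0, 0], 1],
    [[-0.013, -0.06, 0], [0, 0, 0], 1],
  ],
)

```text
t: 32.2
tool_pos: [0.565, -0.1319, 0.0708]
ee_rot: [-0.001, 0.116, 0.993, 0.002]
contact_force: [-4.9, 1.4, 10.9]
gripper_width: 0.0132
finger_force: 43.9
```

```bash
python3 - <<'E'
from h import *
chain([])
E
```

```text
p [0.565, -0.1319, 0.0708] q [-0.23, 0.43, -0.16, 0.99, 0.0, 0.0] F [-4.9, 1.4, 10.9] w 0.0132 ff 43.9 t 32.2
```

>>> send_rows(
  increments=[
    [[-0.006, -0.03, 0], [0, 0, 0], 1],
    [[-0.011, -0.05, 0], [0, 0, 0], 1],
    [[-0.013, -0.06, 0], [0, 0, 0], 1],
    [[-0.013, -0.06, 0], [0, 0, 0], 1],
  ],
)

```text
t: 32.6
tool_pos: [0.5649, -0.1371, 0.0708]
ee_rot: [-0.001, 0.116, 0.993, 0.003]
contact_force: [-4.3, 4.9, 12.2]
gripper_width: 0.0131
finger_force: 44.0
```

>>> send_rows(
  increments=[
    [[-0.006, -0.03, 0], [0, 0, 0], 1],
    [[-0.009, -0.04, 0], [0, 0, 0], 1],
    [[-0.009, -0.04, 0], [0, 0, 0], 1],
  ],
)

```text
t: 32.9
tool_pos: [0.5649, -0.1375, 0.0708]
ee_rot: [-0.002, 0.115, 0.993, 0.007]
contact_force: [-2.1, 23.9, 14.8]
gripper_width: 0.0134
finger_force: 44.4
```

```bash
python3 - <<'E'
from h import *
chain([])
E
```

```text
p [0.5649, -0.1375, 0.0708] q [-0.25, 0.43, -0.15, 0.99, 0.01, -0.02] F [-2.1, 23.9, 14.8] w 0.0134 ff 44.4 t 32.9
```

The stop is reached: 24 N and no further motion. I'm easing the push, then turning clockwise.

>>> send_rows(
  increments=[
    [[0.005, 0.025, 0], [0, 0, 0], 1],
    [[0.005, 0.025, 0], [0, 0, 0], 1],
  ],
  force=60,
)

```text
t: 33.1
tool_pos: [0.5649, -0.1372, 0.0709]
ee_rot: [-0.002, 0.115, 0.993, 0.004]
contact_force: [-4.2, 11.7, 14.5]
gripper_width: 0.0126
finger_force: 63.0
```

>>> send_rows(
  increments=[
    [[0, 0, 0], [0, 0, 0.08], 1],
    [[0, 0, 0], [0, 0, 0.2], 1],
    [[0, 0, 0], [0, 0, 0.32], 1],
    [[0, 0, 0], [0, 0, 0.44], 1],
    [[0, 0, 0], [0, 0, 0.5], 1],
  ],
)

```text
t: 33.6
tool_pos: [0.5646, -0.1379, 0.0708]
ee_rot: [-0.003, 0.371, 0.929, 0.003]
contact_force: [-5.6, 8.8, 14.3]
gripper_width: 0.0125
finger_force: 63.1
```

```bash
python3 - <<'E'
from h import *
chain([]); r=cur()[0]; print(np.degrees(np.arctan2(*r.apply([0,1,0])[1::-1])),cur()[2]['moment'])
E
```

```text
p [0.5646, -0.1379, 0.0708] q [-0.24, 0.43, -0.16, 0.99, 0.01, 0.52] F [-5.6, 8.8, 14.3] w 0.0125 ff 63.1 t 33.6
46.45796865574359 [1.80735297 1.22043088 0.04154314]
```

>>> send_rows(
  increments=[
    [[0, 0, 0], [0, 0, 0.1], 1],
    [[0, 0, 0], [0, 0, 0.22], 1],
    [[0, 0, 0], [0, 0, 0.34], 1],
    [[0, 0, 0], [0, 0, 0.46], 1],
    [[0, 0, 0], [0, 0, 0.56], 1],
  ],
)

```text
t: 34.1
tool_pos: [0.5639, -0.1383, 0.0708]
ee_rot: [-0.004, 0.624, 0.782, 0.001]
contact_force: [-8.5, 6.6, 16.0]
gripper_width: 0.0125
finger_force: 63.5
```

>>> send_rows(
  increments=[
    [[0, 0, 0], [0, 0, 0.05], 1],
    [[0, 0, 0], [0, 0, 0.1], 1],
    [[0, 0, 0], [0, 0, 0.13], 1],
    [[0, 0, 0], [0, 0, 0.13], 1],
  ],
)

```text
t: 34.5
tool_pos: [0.5637, -0.1383, 0.0708]
ee_rot: [-0.004, 0.674, 0.739, 0.001]
contact_force: [-9.7, 6.4, 16.3]
gripper_width: 0.0124
finger_force: 63.5
```

```bash
python3 - <<'E'
from h import *
chain([]); r=cur()[0]; print(np.degrees(np.arctan2(*r.apply([0,1,0])[1::-1])),cur()[2]['moment'])
E
```

```text
p [0.5637, -0.1383, 0.0708] q [-0.24, 0.43, -0.16, 0.99, 0.01, 1.24] F [-9.7, 6.4, 16.3] w 0.0124 ff 63.5 t 34.5
5.231371560298935 [ 1.37414345  1.81586266 -0.08203022]
```

>>> send_rows(
  increments=[
    [[0, 0, 0], [0, 0, 0.03], 1],
    [[0, 0, 0], [0, 0, 0.05], 1],
    [[0, 0, 0], [0, 0, 0.05], 1],
  ],
)

```text
t: 34.8
tool_pos: [0.5636, -0.1383, 0.0708]
ee_rot: [-0.004, 0.693, 0.721, 0.001]
contact_force: [-9.9, 5.9, 17.0]
gripper_width: 0.0127
finger_force: 63.6
```

```bash
python3 - <<'E'
from h import *
chain([]); r=cur()[0]; print(np.degrees(np.arctan2(*r.apply([0,1,0])[1::-1])),cur()[2]['moment'])
E
```

```text
p [0.5636, -0.1383, 0.0708] q [-0.24, 0.43, -0.16, 0.99, 0.01, 1.29] F [-9.9, 5.9, 17.0] w 0.0127 ff 63.6 t 34.8
2.2785303140695454 [1.22854738 1.97698269 0.32467548]
```

>>> send_rows(
  increments=[
    [[0, 0, 0], [0, 0, 0.02], 1],
    [[0, 0, 0], [0, 0, 0.04], 1],
    [[0, 0, 0], [0, 0, 0.04], 1],
  ],
)

```text
t: 35.1
tool_pos: [0.5636, -0.1383, 0.0708]
ee_rot: [-0.004, 0.707, 0.707, 0.001]
contact_force: [-8.7, 4.8, 17.3]
gripper_width: 0.0129
finger_force: 66.0
```

```bash
python3 - <<'E'
from h import *
chain([]); r=cur()[0]; print(np.degrees(np.arctan2(*r.apply([0,1,0])[1::-1])),cur()[2]['moment'])
E
```

```text
p [0.5636, -0.1383, 0.0708] q [-0.24, 0.43, -0.16, 0.99, 0.0, 1.33] F [-8.7, 4.8, 17.3] w 0.0129 ff 66.0 t 35.1
-0.04098293587071224 [1.18824876 2.0261142  1.25897449]
```

The moment rises sharply to 1.26 N·m at the expected angle, so the clamp is at its end stop. Releasing and retracting.

>>> send_rows(
  increments=[
    [[0, 0, 0], [0, 0, 0], 0.5],
    [[0, 0, 0], [0, 0, 0], 0],
    [[0, 0, 0], [0, 0, 0], -0.5],
    [[0, 0, 0], [0, 0, 0], -1],
    [[0, 0, 0], [0, 0, 0], -1],
  ],
)

```text
t: 35.6
tool_pos: [0.5652, -0.1397, 0.0698]
ee_rot: [-0.002, 0.708, 0.706, 0.001]
contact_force: [-0.7, 0.0, 0.0]
gripper_width: 0.0783
finger_force: 0.0
```

>>> send_rows(
  increments=[
    [[0, 0, -0.1], [0, 0, 0], -1],
    [[0, 0, -0.3], [0, 0, 0], -1],
    [[0, 0, -0.5], [0, 0, 0], -1],
    [[0, 0, -0.75], [0, 0, 0], -1],
    [[0, 0, -1], [0, 0, 0], -1],
  ],
)

```text
t: 36.1
tool_pos: [0.5654, -0.1401, 0.1716]
ee_rot: [-0.002, 0.708, 0.706, 0.001]
contact_force: [0.2, -0.2, 0.7]
gripper_width: 0.0857
finger_force: 0.0
```

>>> send_rows(
  increments=[
    [[0, 0, -0.3], [0, 0, 0], -1],
    [[0, 0, -0.6], [0, 0, 0], -1],
    [[0, 0, -0.9], [0, 0, 0], -1],
    [[0, 0, -1], [0, 0, 0], -1],
    [[0, 0, -1], [0, 0, 0], -1],
  ],
)

```text
t: 36.6
tool_pos: [0.5663, -0.1407, 0.2718]
ee_rot: [-0.001, 0.708, 0.706, 0.001]
contact_force: [0.2, 0.9, -1.5]
gripper_width: 0.0855
finger_force: 0.0
```

```bash
python3 - <<'E'
from h import *
for n in ('scene','top'):
    d=grab(n,n+'7.png'); P=cloud(d); ok=d['depth']>0; x,y,z=P[...,0],P[...,1],P[...,2]
    rr=(abs(x-.562)<.05)&(abs(y+.26)<.05)
    for lo,hi in ((.065,.1),(.11,.16),(.232,.24)):
        q=P[ok&rr&(z>lo)&(z<hi)]
        if len(q)>8:
            A=np.c_[2*q[:,:2],np.ones(len(q))]; c=np.linalg.lstsq(A,(q[:,:2]**2).sum(1),rcond=None)[0]; print(n,len(q),c[:2].round(4),np.sqrt(c[2]+c[:2]@c[:2]).round(4))
    hsv=cv2.cvtColor(d['image'],cv2.COLOR_RGB2HSV).astype(int);H,S=hsv[...,0],hsv[...,1]
    red=((H<8)|(H>172))&(S>150)&(x>.5)&(x<.65)&(abs(y+.14)<.06)&ok
    q=P[red&(z>.086)&(z<.1)][:,:2].astype(np.float32)
    if len(q)>5: print('bar',len(q),cv2.minAreaRect(q))
    m=((z>.043)&(z<.057)&(x>.45)&(x<.7)&(y>-.32)&(y<.0)&ok).astype(np.uint8)
    nl,l,st,c=cv2.connectedComponentsWithStats(m); i=1+np.argmax(st[1:,4]); print('carr',[np.round(a,3) for a in cv2.minAreaRect(P[l==i][:,:2].astype(np.float32))])
chain([])
E
```

```text
scene 257 [ 0.5629 -0.2586] 0.0274
scene 437 [ 0.5631 -0.2586] 0.0273
scene 136 [ 0.5641 -0.2583] 0.0126
bar 72 ((0.5659762620925903, -0.1375093311071396), (0.015147162601351738, 0.0414273664355278), 5.843078136444092)
carr [array([ 0.564, -0.208]), array([0.224, 0.108]), np.float64(88.879)]
bar 14 ((0.5652487277984619, -0.11490640044212341), (0.008451184257864952, 0.012420296669006348), 67.52936553955078)
carr [array([ 0.574, -0.103]), array([0.042, 0.11 ]), np.float64(66.972)]
p [0.5654, -0.1405, 0.2691] q [-0.25, 0.33, 0.22, 1.46, 0.0, 1.33] F [0.7, -0.1, -0.3] w 0.0855 ff 0.0 t 36.7
```

View pics/scene7.png

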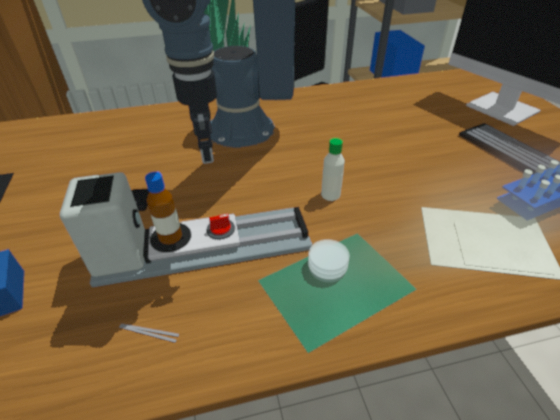

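```bash
python3 - <<'E'
from h import *
d=grab('wrist','w8.png'); P=cloud(d); x,y,z=P[...,0],P[...,1],P[...,2]; ok=d['depth']>0
hsv=cv2.cvtColor(d['image'],cv2.COLOR_RGB2HSV).astype(int);H,S=hsv[...,0],hsv[...,1]
red=((H<8)|(H>172))&(S>150)&(x>.5)&(x<.65)&(abs(y+.14)<.06)&ok
q=P[red&(z>.086)&(z<.1)]; print(len(q),'bar',cv2.minAreaRect(q[:,:2].astype(np.float32)),np.median(q[:,2])); q=P[red&(z>.054)&(z<.068)][:,:2].astype(np.float32); print('disc',cv2.minEnclosingCircle(q))
cv2.imwrite('pics/x.png',cv2.resize(cv2.imread('pics/scene7.png')[190:290,80:320],(768,320),interpolation=cv2.INTER_CUBIC))
E
```

```text
536 bar ((0.563858151435852, -0.1362021267414093), (0.01401393674314022, 0.0480441115796566), 2.9240822792053223) 0.09160562524748211
disc ((0.5637694001197815, -0.13793115317821503), 0.02701047994196415)
```

View pics/w8.png

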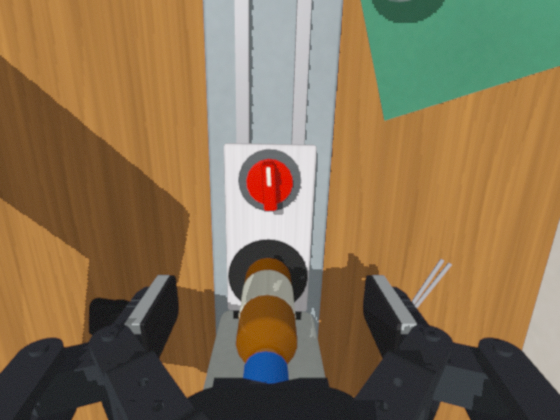

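The wrist view shows the knob at (269,183) with its bar along the rails. It measures 2.9°, which matches 1.5 rad locked. The carriage's front edge, at about (267,310), is against the stop.

```bash
python3 -c "
from plant import env
print(env.job_done())"
```

```text
the job is handed in; nothing more can be done
None
```

The job is handed in at about 37 s: the bottle was held upside down for 2 s and now stands upright within about 1 mm of the pad's centre, the carriage is home against the stop, and the clamp knob is locked at its end stop.

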